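Make up tapered-bush pulleys, loose, with their cap screws

ROBOT

A 6-joint arm with a two-finger parallel gripper is mounted at the origin on the work surface. World frame = base frame: x ahead of the robot, y to its left, z up, the work surface at z = 0. Lengths are in m, angles in degrees, forces in N, time in s.
With the tool pointing down it reaches from about 0.4 to 0.825 m from the base axis. Payload 7 kg.
Tool frame: the origin (TCP) lies on the centre line of the jaws, within the pads' length; the fingertips stand 11 mm ahead of it and the grasp point (between the pads) lies 8 mm behind it; z points along the fingers, y is the direction in which the jaws open and shut (so a half turn about z gives the same grasp; the last joint's range is limited). The gripper opens to 88 mm and grips with 3 to 60 N. Pads are 19 mm wide; open, the fingers measure 130 mm over their backs; the gripper's body (78 mm by 193 mm) begins 47 mm behind the grasp point.
Start: joints at [88.871, 20.546, 0.682, 0, -70.136, -16.507], TCP at [0.205, 0.643, 0.238] pointing down, gripper open.
Joint ranges: [-176.03, 176.03], [-82.01, 121.73], [-58.28, 71.71], [-173.87, 95.51], [-174.79, -0.11], [-173.66, 173.66]. Speed limits (degrees/s): [136.94, 136.94, 172.46, 180, 180, 180].

INTERFACE

Orientations are given as [roll, pitch, yaw] about the fixed x, y, z axes, in that order (R = Rz(yaw) Ry(pitch) Rx(roll)).
In Python, from plant import ctrl, cams, order gives the robot as it stands.
- The arm moves only by the tool jog_arm, never from a script. Its argument "motion" is a list of rows, each an object with "offset": the shift along the tool's x, y, z in mm, a list of three; "roll": the turn about the tool's z in rad; "hand": the finger opening in mm, from 0 to 87.6. A call has 1 to 20 rows; each row is the pose to reach, as a shift and turn from the pose commanded when the call began, along the tool's axes at that moment; what a row does not reach only later rows make up. A row lasts 1/12 s, in which the tool goes at most 41.7 mm and 7.16 degrees, less where a joint would pass 70% of its speed; a pose out of reach is approached as far as the arm can. A call with a gripper value outside its range is refused whole. The fingers move at their own pace and stop on an object; the grip force is fixed at half the most. Time passes only in rows, so rows that repeat a pose let the fingers close. It gives the time, the measured TCP pose, the force and the opening at its end, in the units of the state.
- ctrl.get_obs(): the state, without advancing time (a new reading comes with each control period).
- cams.snapshot(name): name is "side" or "top" or "wrist"; returns a dict with "img" (384x512x3 uint8, red, green, blue), "K" (3x3 intrinsics, pixels), "cam_to_world" (4x4, takes a point from camera to world coordinates); the wrist camera has in their place "T_tool_cam" (4x4, takes a point from camera to tool coordinates, whose origin is the TCP and whose axes are the flange's). Camera axes: x right, y down, z forward; pixel columns grow to the right and rows downward; lengths in m; the calibration is good to about 2 mm. The wrist camera is an equidistant fisheye: a pixel r from the principal point sees the ray r / f radians off the axis. A picture is of the moment at which its call begins: read the wrist's pose just before it. There is no depth.
- order.close_job(): hands the job in, once; it reports no verdict.
The state is a dict: "clock": time; "joint_pos": joint angles; "qvel": joint speeds; "tau": joint torques, N m; "tool_pos": TCP position; "orientation": TCP orientation; "force": force on the tool from outside, world axes, zero at the start; "moment": the same for the moment, N m; "opening": finger opening in m.
Only numpy, scipy, OpenCV 4.12 (cv2) and the standard library are available. Lean on these libraries where they do the work, as an engineer would, in place of code of your own. Each camera call takes 0.05 s, during which the arm holds its last target. There are 200 camera calls.

TASK

Make up the belt pulleys loose for the fitter: set every tapered bush on the bench into the split taper sleeve of a pulley of its own, its screw holes over the pulley's screw holes, and let it just rest there - do not press it in, or it drives the sleeve down into the hub and jams. Then put a cap screw from the block through each of the two holes of every bush, all the way down until its head sits on the flange. Leave the jar, the tin and the spanner where they are.

Things in the scene. Friction and masses are not known exactly. Their poses are not given: they have to be found in the camera images.
- pulley1_face (a point): Red V-belt pulley lying flat, 140 mm across, red rim 40 mm high; 3.2 kg, not to be lifted but slides if shoved. Point: centre of its bare steel hub face, 45 mm above the bench; z up. In the hub sits a split taper sleeve whose rim stands 4 mm proud of the face. Two 16 mm screw holes right down through the hub, on its x axis, 42 mm either side of the centre. Same after a half turn.
- pulley2_face (a point): Another pulley, the same as pulley1; any bush fits any pulley.
- pulley3_face (a point): Another pulley, the same as pulley1.
- sleeve1 (a joint): How far (m) the dark split sleeve of pulley1 has been pushed down into the hub: 0 as it should be, 4 mm proud. 63 mm outside, bore 54.6 mm across at the rim and tapering by 0.2 mm per mm of depth. A push fit: the weight of a bush does not move it, but a bush pressed down with some 13 N more drives it down, where it stays, jammed.
- sleeve2 (a joint): The same of pulley2.
- sleeve3 (a joint): The same of pulley3.
- bush1_mid (a point): Steel tapered bush (may be absent), 52 mm tall, 0.7 kg, on its narrow end. Point: on its axis, 26 mm above the narrow end; z up, x along the flange. Taper 40 mm long, 48 mm across at the bottom (last 4 mm chamfered to 42), 56 mm under the flange. Flange 12 mm thick, 120 mm long (x), 60 mm wide (y) between flat sides about 48 mm long: grip across these. Two 16 mm holes through it on the x axis at +-42 mm. Same after a half turn.
- bush2_mid (a point): Another tapered bush, the same as bush1 (may be absent). Resting loosely in a sleeve, a bush stops with the underside of its flange about 10 mm above the hub face (6 mm above the rim of the sleeve).
- bush3_mid (a point): Another tapered bush, the same as bush1 (may be absent). The bore of each bush is closed by a black dust plug; nothing goes in there.
- screw1_mid (a point): Dark steel cap screw, 69 mm long, 80 g: head 20 mm across, 14 mm high; shank 12 mm across, 55 mm long, its last 6 mm tapering to 7 mm. Point: half-way along it (34.5 mm from the tip, 20.5 mm below the underside of the head); z towards the head. Starts hanging upright by its head in the wooden block.
- screw2_mid (a point): Another cap screw, the same as screw1.
- screw3_mid (a point): Another cap screw, the same as screw1.
- screw4_mid (a point): Another cap screw, the same as screw1.
- screw5_mid (a point): Another cap screw, the same as screw1.
- screw6_mid (a point): Another cap screw, the same as screw1.
- screw7_mid (a point): Another cap screw, the same as screw1.
- block_top (a point): Wooden screw block, fixed to the bench: 46 mm along x, 270 mm along y, 62 mm high, with a row of seven holes 38 mm apart along y, from which the screws stand; one screw more than three bushes need. Point: centre of its top face.
- jar: Grey jar with a steel lid, 72 mm across, 95 mm high; origin at its underside. Not part of the job.
- tin: Yellow tin, 90 mm across, 100 mm high; origin at its underside. Not part of the job.
- spanner: Steel spanner, 220 mm long, lying flat; origin at its underside. Not part of the job.
Things that resemble listed ones, but are neither listed nor needed, are in the scene too. What is shaped like the part that bears bush2_mid but green is not meant.

How it is judged (in metres and radians):
At the end, for the whole second after the job is handed in: Each bush sits in a pulley (centred to 4 mm, square to 0.06 rad, holes in line to 0.15 rad), flange 6.5 to 15 mm above the hub face; both holes hold a cap screw, head on the flange within 3 mm, centred to 5 mm. Sleeves pushed in under 3 mm, bushes at rest, pulleys flat (((horizontal distance between bush1_mid and pulley1_face below 0.004 m and z of bush1_mid in the frame of pulley1_face between -0.0075 and 0.001 m and angle between the x axis of bush1_mid and the x axis of pulley1_face, either way round below 0.15 rad and angle between the z axis of bush1_mid and the z axis of pulley1_face, either way round below 0.06 rad) or (horizontal distance between bush1_mid and pulley2_face below 0.004 m and z of bush1_mid in the frame of pulley2_face between -0.0075 and 0.001 m and angle between the x axis of bush1_mid and the x axis of pulley2_face, either way round below 0.15 rad and angle between the z axis of bush1_mid and the z axis of pulley2_face, either way round below 0.06 rad) or (horizontal distance between bush1_mid and pulley3_face below 0.004 m and z of bush1_mid in the frame of pulley3_face between -0.0075 and 0.001 m and angle between the x axis of bush1_mid and the x axis of pulley3_face, either way round below 0.15 rad and angle between the z axis of bush1_mid and the z axis of pulley3_face, either way round below 0.06 rad)) and ((horizontal distance between bush2_mid and pulley1_face below 0.004 m and z of bush2_mid in the frame of pulley1_face between -0.0075 and 0.001 m and angle between the x axis of bush2_mid and the x axis of pulley1_face, either way round below 0.15 rad and angle between the z axis of bush2_mid and the z axis of pulley1_face, either way round below 0.06 rad) or (horizontal distance between bush2_mid and pulley2_face below 0.004 m and z of bush2_mid in the frame of pulley2_face between -0.0075 and 0.001 m and angle between the x axis of bush2_mid and the x axis of pulley2_face, either way round below 0.15 rad and angle between the z axis of bush2_mid and the z axis of pulley2_face, either way round below 0.06 rad) or (horizontal distance between bush2_mid and pulley3_face below 0.004 m and z of bush2_mid in the frame of pulley3_face between -0.0075 and 0.001 m and angle between the x axis of bush2_mid and the x axis of pulley3_face, either way round below 0.15 rad and angle between the z axis of bush2_mid and the z axis of pulley3_face, either way round below 0.06 rad)) and ((horizontal distance between bush3_mid and pulley1_face below 0.004 m and z of bush3_mid in the frame of pulley1_face between -0.0075 and 0.001 m and angle between the x axis of bush3_mid and the x axis of pulley1_face, either way round below 0.15 rad and angle between the z axis of bush3_mid and the z axis of pulley1_face, either way round below 0.06 rad) or (horizontal distance between bush3_mid and pulley2_face below 0.004 m and z of bush3_mid in the frame of pulley2_face between -0.0075 and 0.001 m and angle between the x axis of bush3_mid and the x axis of pulley2_face, either way round below 0.15 rad and angle between the z axis of bush3_mid and the z axis of pulley2_face, either way round below 0.06 rad) or (horizontal distance between bush3_mid and pulley3_face below 0.004 m and z of bush3_mid in the frame of pulley3_face between -0.0075 and 0.001 m and angle between the x axis of bush3_mid and the x axis of pulley3_face, either way round below 0.15 rad and angle between the z axis of bush3_mid and the z axis of pulley3_face, either way round below 0.06 rad)) and ((x of screw1_mid in the frame of bush1_mid between 0.037 and 0.047 m and y of screw1_mid in the frame of bush1_mid between -0.005 and 0.005 m and z of screw1_mid in the frame of bush1_mid between 0.0025 and 0.0085 m) or (x of screw2_mid in the frame of bush1_mid between 0.037 and 0.047 m and y of screw2_mid in the frame of bush1_mid between -0.005 and 0.005 m and z of screw2_mid in the frame of bush1_mid between 0.0025 and 0.0085 m) or (x of screw3_mid in the frame of bush1_mid between 0.037 and 0.047 m and y of screw3_mid in the frame of bush1_mid between -0.005 and 0.005 m and z of screw3_mid in the frame of bush1_mid between 0.0025 and 0.0085 m) or (x of screw4_mid in the frame of bush1_mid between 0.037 and 0.047 m and y of screw4_mid in the frame of bush1_mid between -0.005 and 0.005 m and z of screw4_mid in the frame of bush1_mid between 0.0025 and 0.0085 m) or (x of screw5_mid in the frame of bush1_mid between 0.037 and 0.047 m and y of screw5_mid in the frame of bush1_mid between -0.005 and 0.005 m and z of screw5_mid in the frame of bush1_mid between 0.0025 and 0.0085 m) or (x of screw6_mid in the frame of bush1_mid between 0.037 and 0.047 m and y of screw6_mid in the frame of bush1_mid between -0.005 and 0.005 m and z of screw6_mid in the frame of bush1_mid between 0.0025 and 0.0085 m) or (x of screw7_mid in the frame of bush1_mid between 0.037 and 0.047 m and y of screw7_mid in the frame of bush1_mid between -0.005 and 0.005 m and z of screw7_mid in the frame of bush1_mid between 0.0025 and 0.0085 m)) and ((x of screw1_mid in the frame of bush1_mid between -0.047 and -0.037 m and y of screw1_mid in the frame of bush1_mid between -0.005 and 0.005 m and z of screw1_mid in the frame of bush1_mid between 0.0025 and 0.0085 m) or (x of screw2_mid in the frame of bush1_mid between -0.047 and -0.037 m and y of screw2_mid in the frame of bush1_mid between -0.005 and 0.005 m and z of screw2_mid in the frame of bush1_mid between 0.0025 and 0.0085 m) or (x of screw3_mid in the frame of bush1_mid between -0.047 and -0.037 m and y of screw3_mid in the frame of bush1_mid between -0.005 and 0.005 m and z of screw3_mid in the frame of bush1_mid between 0.0025 and 0.0085 m) or (x of screw4_mid in the frame of bush1_mid between -0.047 and -0.037 m and y of screw4_mid in the frame of bush1_mid between -0.005 and 0.005 m and z of screw4_mid in the frame of bush1_mid between 0.0025 and 0.0085 m) or (x of screw5_mid in the frame of bush1_mid between -0.047 and -0.037 m and y of screw5_mid in the frame of bush1_mid between -0.005 and 0.005 m and z of screw5_mid in the frame of bush1_mid between 0.0025 and 0.0085 m) or (x of screw6_mid in the frame of bush1_mid between -0.047 and -0.037 m and y of screw6_mid in the frame of bush1_mid between -0.005 and 0.005 m and z of screw6_mid in the frame of bush1_mid between 0.0025 and 0.0085 m) or (x of screw7_mid in the frame of bush1_mid between -0.047 and -0.037 m and y of screw7_mid in the frame of bush1_mid between -0.005 and 0.005 m and z of screw7_mid in the frame of bush1_mid between 0.0025 and 0.0085 m)) and ((x of screw1_mid in the frame of bush2_mid between 0.037 and 0.047 m and y of screw1_mid in the frame of bush2_mid between -0.005 and 0.005 m and z of screw1_mid in the frame of bush2_mid between 0.0025 and 0.0085 m) or (x of screw2_mid in the frame of bush2_mid between 0.037 and 0.047 m and y of screw2_mid in the frame of bush2_mid between -0.005 and 0.005 m and z of screw2_mid in the frame of bush2_mid between 0.0025 and 0.0085 m) or (x of screw3_mid in the frame of bush2_mid between 0.037 and 0.047 m and y of screw3_mid in the frame of bush2_mid between -0.005 and 0.005 m and z of screw3_mid in the frame of bush2_mid between 0.0025 and 0.0085 m) or (x of screw4_mid in the frame of bush2_mid between 0.037 and 0.047 m and y of screw4_mid in the frame of bush2_mid between -0.005 and 0.005 m and z of screw4_mid in the frame of bush2_mid between 0.0025 and 0.0085 m) or (x of screw5_mid in the frame of bush2_mid between 0.037 and 0.047 m and y of screw5_mid in the frame of bush2_mid between -0.005 and 0.005 m and z of screw5_mid in the frame of bush2_mid between 0.0025 and 0.0085 m) or (x of screw6_mid in the frame of bush2_mid between 0.037 and 0.047 m and y of screw6_mid in the frame of bush2_mid between -0.005 and 0.005 m and z of screw6_mid in the frame of bush2_mid between 0.0025 and 0.0085 m) or (x of screw7_mid in the frame of bush2_mid between 0.037 and 0.047 m and y of screw7_mid in the frame of bush2_mid between -0.005 and 0.005 m and z of screw7_mid in the frame of bush2_mid between 0.0025 and 0.0085 m)) and ((x of screw1_mid in the frame of bush2_mid between -0.047 and -0.037 m and y of screw1_mid in the frame of bush2_mid between -0.005 and 0.005 m and z of screw1_mid in the frame of bush2_mid between 0.0025 and 0.0085 m) or (x of screw2_mid in the frame of bush2_mid between -0.047 and -0.037 m and y of screw2_mid in the frame of bush2_mid between -0.005 and 0.005 m and z of screw2_mid in the frame of bush2_mid between 0.0025 and 0.0085 m) or (x of screw3_mid in the frame of bush2_mid between -0.047 and -0.037 m and y of screw3_mid in the frame of bush2_mid between -0.005 and 0.005 m and z of screw3_mid in the frame of bush2_mid between 0.0025 and 0.0085 m) or (x of screw4_mid in the frame of bush2_mid between -0.047 and -0.037 m and y of screw4_mid in the frame of bush2_mid between -0.005 and 0.005 m and z of screw4_mid in the frame of bush2_mid between 0.0025 and 0.0085 m) or (x of screw5_mid in the frame of bush2_mid between -0.047 and -0.037 m and y of screw5_mid in the frame of bush2_mid between -0.005 and 0.005 m and z of screw5_mid in the frame of bush2_mid between 0.0025 and 0.0085 m) or (x of screw6_mid in the frame of bush2_mid between -0.047 and -0.037 m and y of screw6_mid in the frame of bush2_mid between -0.005 and 0.005 m and z of screw6_mid in the frame of bush2_mid between 0.0025 and 0.0085 m) or (x of screw7_mid in the frame of bush2_mid between -0.047 and -0.037 m and y of screw7_mid in the frame of bush2_mid between -0.005 and 0.005 m and z of screw7_mid in the frame of bush2_mid between 0.0025 and 0.0085 m)) and ((x of screw1_mid in the frame of bush3_mid between 0.037 and 0.047 m and y of screw1_mid in the frame of bush3_mid between -0.005 and 0.005 m and z of screw1_mid in the frame of bush3_mid between 0.0025 and 0.0085 m) or (x of screw2_mid in the frame of bush3_mid between 0.037 and 0.047 m and y of screw2_mid in the frame of bush3_mid between -0.005 and 0.005 m and z of screw2_mid in the frame of bush3_mid between 0.0025 and 0.0085 m) or (x of screw3_mid in the frame of bush3_mid between 0.037 and 0.047 m and y of screw3_mid in the frame of bush3_mid between -0.005 and 0.005 m and z of screw3_mid in the frame of bush3_mid between 0.0025 and 0.0085 m) or (x of screw4_mid in the frame of bush3_mid between 0.037 and 0.047 m and y of screw4_mid in the frame of bush3_mid between -0.005 and 0.005 m and z of screw4_mid in the frame of bush3_mid between 0.0025 and 0.0085 m) or (x of screw5_mid in the frame of bush3_mid between 0.037 and 0.047 m and y of screw5_mid in the frame of bush3_mid between -0.005 and 0.005 m and z of screw5_mid in the frame of bush3_mid between 0.0025 and 0.0085 m) or (x of screw6_mid in the frame of bush3_mid between 0.037 and 0.047 m and y of screw6_mid in the frame of bush3_mid between -0.005 and 0.005 m and z of screw6_mid in the frame of bush3_mid between 0.0025 and 0.0085 m) or (x of screw7_mid in the frame of bush3_mid between 0.037 and 0.047 m and y of screw7_mid in the frame of bush3_mid between -0.005 and 0.005 m and z of screw7_mid in the frame of bush3_mid between 0.0025 and 0.0085 m)) and ((x of screw1_mid in the frame of bush3_mid between -0.047 and -0.037 m and y of screw1_mid in the frame of bush3_mid between -0.005 and 0.005 m and z of screw1_mid in the frame of bush3_mid between 0.0025 and 0.0085 m) or (x of screw2_mid in the frame of bush3_mid between -0.047 and -0.037 m and y of screw2_mid in the frame of bush3_mid between -0.005 and 0.005 m and z of screw2_mid in the frame of bush3_mid between 0.0025 and 0.0085 m) or (x of screw3_mid in the frame of bush3_mid between -0.047 and -0.037 m and y of screw3_mid in the frame of bush3_mid between -0.005 and 0.005 m and z of screw3_mid in the frame of bush3_mid between 0.0025 and 0.0085 m) or (x of screw4_mid in the frame of bush3_mid between -0.047 and -0.037 m and y of screw4_mid in the frame of bush3_mid between -0.005 and 0.005 m and z of screw4_mid in the frame of bush3_mid between 0.0025 and 0.0085 m) or (x of screw5_mid in the frame of bush3_mid between -0.047 and -0.037 m and y of screw5_mid in the frame of bush3_mid between -0.005 and 0.005 m and z of screw5_mid in the frame of bush3_mid between 0.0025 and 0.0085 m) or (x of screw6_mid in the frame of bush3_mid between -0.047 and -0.037 m and y of screw6_mid in the frame of bush3_mid between -0.005 and 0.005 m and z of screw6_mid in the frame of bush3_mid between 0.0025 and 0.0085 m) or (x of screw7_mid in the frame of bush3_mid between -0.047 and -0.037 m and y of screw7_mid in the frame of bush3_mid between -0.005 and 0.005 m and z of screw7_mid in the frame of bush3_mid between 0.0025 and 0.0085 m)) and linear speed of each of bush1, bush2, bush3 below 0.02 m/s and angle between each of pulley1_face, pulley2_face, pulley3_face's own z axis and vertical below 0.05 rad and value of joint each of sleeve1, sleeve2, sleeve3 below 0.003 m); the robot touches nothing.
It fails at once if a sleeve is driven more than 3 mm down into its hub (the bush is jammed) (value of joint any of sleeve1, sleeve2, sleeve3 above 0.003 m).
It fails at once if the jar, the tin or the spanner is moved by more than 25 mm (distance of any of jar, tin, spanner from where it was at the start of the episode above 0.025 m).
Of bush1, bush2, bush3 only 2 to 3 are there at a start; the rules pass over those that are not, and their reading is None.
At some moment in a run one of pulley1, pulley2, pulley3 may be knocked a few centimetres aside while the robot is not near it.
It also fails if it takes over 210 s, if anything falls off the work surface, if the arm or the gripper's body presses on something with over 40 N, if the wrist force passes 120 N, or if a joint passes its speed limit or range.

## Working session

There is one attempt and no reset: what is moved stays moved. The work goes in short steps, Python scripts to look and compute and a tool call to move; the robot and the scene stay as the last step left them, time stands still between calls to the robot, and variables do not carry over. Pictures are saved under pics/ and viewed, about 12 in all and at most 16, crops included, and the job is handed in when it is done.

Besides the shell and the picture viewer there is one more tool, called after "Call:" as name(argument=value, ...), one argument or row to a line, values as JSON. jog_arm: Moves the arm, as the interface text tells. Its arguments: {"type":"object","properties":{"motion":{"type":"array"}},"required":["motion"]}

```bash
ls; mkdir -p pics
cat > h.py <<'E'
import numpy as np, cv2
from scipy.spatial.transform import Rotation as R
from plant import ctrl, cams, order
def snap(n):
    o=ctrl.get_obs(); s=cams.snapshot(n)
    T=np.eye(4); T[:3,:3]=R.from_euler('xyz',o['orientation'],degrees=True).as_matrix(); T[:3,3]=o['tool_pos']
    s['T']=s['cam_to_world'] if n!='wrist' else T@s['T_tool_cam']; s['fish']=n=='wrist'; s['obs']=o
    return s
def ray(s,uv):
    K=s['K']; x=(uv[0]-K[0,2])/K[0,0]; y=(uv[1]-K[1,2])/K[1,1]
    if s['fish']:
        r=np.hypot(x,y); k=np.sin(r)/max(r,1e-9); d=np.array([x*k,y*k,np.cos(r)])
    else: d=np.array([x,y,1.])
    return s['T'][:3,3], s['T'][:3,:3]@d
def onz(s,uv,z):
    c,d=ray(s,uv); return c+d*(z-c[2])/d[2]
def proj(s,p):
    K=s['K']; q=np.linalg.inv(s['T'])@np.r_[p,1.]
    if s['fish']:
        rho=np.hypot(q[0],q[1]); th=np.arctan2(rho,q[2]); k=th/max(rho,1e-9)
        return np.array([K[0,0]*q[0]*k+K[0,2],K[1,1]*q[1]*k+K[1,2]])
    return np.array([K[0,0]*q[0]/q[2]+K[0,2],K[1,1]*q[1]/q[2]+K[1,2]])
def save(s,n,crop=None,f=1):
    im=s['img'] if crop is None else s['img'][crop[1]:crop[3],crop[0]:crop[2]]
    im=cv2.resize(im,None,fx=f,fy=f,interpolation=cv2.INTER_CUBIC)
    cv2.imwrite('pics/'+n+'.png',im[:,:,::-1])
E
python3 - <<'E'
from h import *
np.set_printoptions(precision=4,suppress=True)
for n in ('top','side','wrist'):
    s=snap(n); np.savez('s_'+n,img=s['img'],K=s['K'],T=s['T'],fish=s['fish']); print(n,s['K'][0],s['K'][1],'\n',s['T'])
    save(s,n+'0',None,1.5)
    if n=='wrist': print(s['T_tool_cam'],s['obs'])
E
```

```text
pics
top [364.1827   0.     256.328 ] [  0.     364.1827 190.5423] 
 [[ 0.014  -0.997   0.0756  0.5203]
 [-0.9998 -0.0127  0.0176  0.0313]
 [-0.0166 -0.0759 -0.997   0.9524]
 [ 0.      0.      0.      1.    ]]
side [405.1615   0.     251.5717] [  0.     405.1615 193.9378] 
 [[ 0.9062 -0.2644  0.33    0.2269]
 [-0.4228 -0.5527  0.7182 -0.7072]
 [-0.0075 -0.7904 -0.6126  0.6878]
 [ 0.      0.      0.      1.    ]]
wrist [297.3186   0.     252.6525] [  0.     297.3186 187.4385] 
 [[-0.302  -0.9131 -0.2739  0.279 ]
 [-0.9533  0.2895  0.0858  0.6202]
 [ 0.001   0.2871 -0.9579  0.3832]
 [ 0.      0.      0.      1.    ]]
[[ 0.0012 -0.9579 -0.2872  0.0779]
 [ 1.      0.0013 -0.0002 -0.0008]
 [ 0.0005 -0.2872  0.9579 -0.1464]
 [ 0.      0.      0.      1.    ]] {'clock': 0.1, 'joint_pos': array([ 88.8699,  20.5864,   0.6379,  -0.0186, -70.1368, -16.5078]), 'qvel': array([-0.0594, -0.1188,  0.0918, -0.0177, -0.048 ,  0.019 ]), 'tau': array([ -0.0022, -58.4164,  29.3752,   7.0155,   0.0102,  -0.0001]), 'tool_pos': array([0.2044, 0.6428, 0.2367]), 'orientation': array([179.9133,  -0.0075, -17.6442]), 'force': array([-0.3008, -0.6411,  0.4187]), 'moment': array([ 0.0107, -0.0064, -0.0188]), 'opening': 0.08758040224383608}
```

View pics/top0.png

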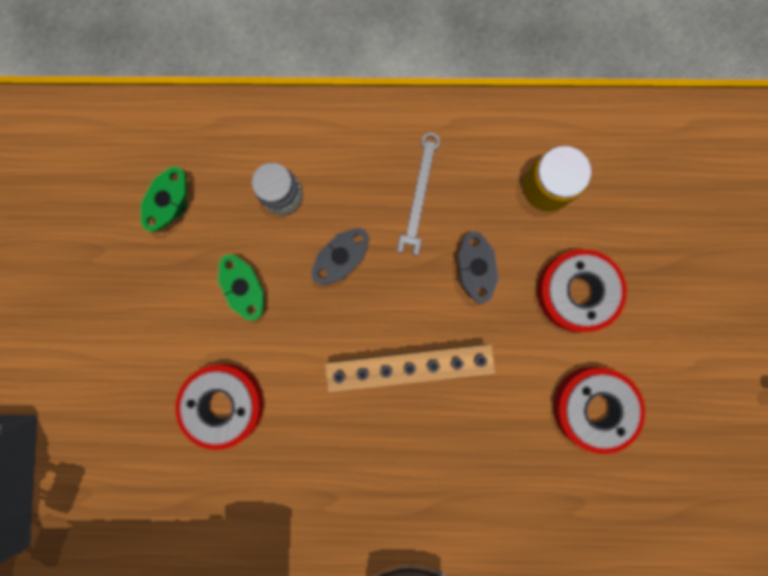

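View pics/side0.png

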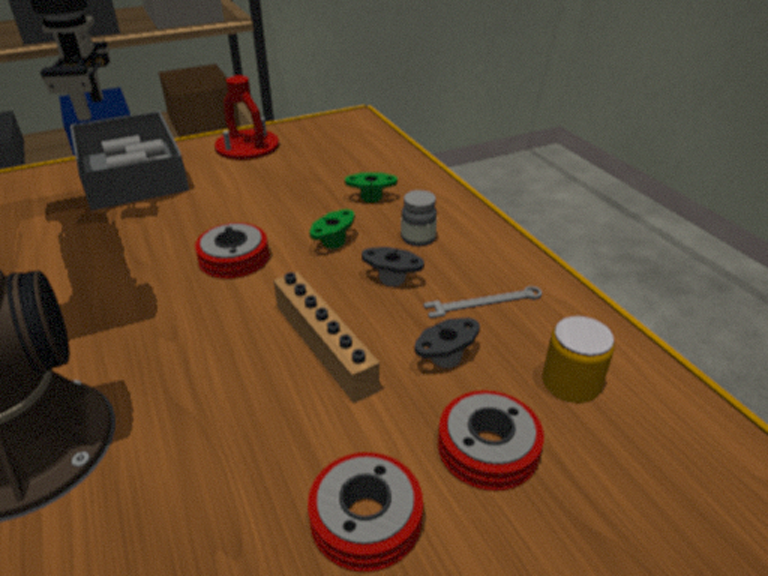

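The top view shows two dark steel bushes, at (340,256) and (479,267) in the 1.5x image. The two green look-alikes at (163,199) and (240,287) are not meant. Three pulleys lie at (219,405), (583,290) and (600,410), and the screws stand at about (340..480, 376..360). So there are two bushes and four screws to place.

```bash
cat > m.py <<'E'
from h import *
np.set_printoptions(precision=4,suppress=True)
def world_contour(s,mask,z,amin):
    out=[]
    cs,_=cv2.findContours(mask.astype(np.uint8),cv2.RETR_EXTERNAL,cv2.CHAIN_APPROX_NONE)
    for c in cs:
        if cv2.contourArea(c)>amin: out.append((c,np.array([onz(s,p[0],z)[:2] for p in c])))
    return out
def axis(P):  # centre and long-axis angle of a contour in world
    m=cv2.moments((P*1e4).astype(np.float32)); c=np.array([m['m10'],m['m01']])/m['m00']/1e4
    return c, .5*np.degrees(np.arctan2(2*m['mu11'],m['mu20']-m['mu02']))
E
cat > top.py <<'E'
from m import *
s=snap('top'); im=s['img'].astype(int); hsv=cv2.cvtColor(s['img'],cv2.COLOR_RGB2HSV).astype(int)
H,S,V=hsv[...,0],hsv[...,1],hsv[...,2]
gray=(S<60)
for c,P in world_contour(s,gray&(V<115)&(V>40),.052,300):
    ctr,a=axis(P); e=cv2.minAreaRect((P*1e3).astype(np.float32)); print('bush?',cv2.boundingRect(c),ctr,a,e[1])
red=((H<6)|(H>172))&(S>150)&(V>90)
hub=cv2.morphologyEx((gray&(V>125)).astype(np.uint8),cv2.MORPH_OPEN,np.ones((3,3)))
for c,P in world_contour(s,hub,.045,1000):
    e=cv2.minEnclosingCircle((P*1e3).astype(np.float32)); ctr,a=axis(P)
    x,y,w,h=cv2.boundingRect(c); sub=np.zeros_like(hub); cv2.drawContours(sub,[c],-1,1,-1)
    print('hub',(x,y,w,h),'ctr',ctr,'r',e[1])
    for d,Q in world_contour(s,(sub==1)&(V<110),.045,8):
        print('   hole',cv2.boundingRect(d),axis(Q)[0],cv2.contourArea(d))
# screws on the block
wood=s['img'][220:270,210:340]; v=V[225:262,215:335]
m=np.zeros_like(V,bool); m[225:262,215:335]=(V[225:262,215:335]<95)&(S[225:262,215:335]<110)
for d,Q in world_contour(s,m,.076,12): print('screw',cv2.boundingRect(d),axis(Q)[0],cv2.contourArea(d))
E
python3 top.py
```

```text
bush? (124, 259, 40, 26) [0.3863 0.3215] 82.78481989739743 (81.14674377441406, 61.62751388549805)
bush? (388, 258, 29, 33) [ 0.391  -0.3085] 42.285471609794754 (78.5257568359375, 63.36009216308594)
bush? (378, 174, 26, 32) [ 0.5888 -0.2822] 14.045925068519079 (70.71106719970703, 62.22911834716797)
bush? (305, 155, 27, 47) [ 0.6223 -0.1051] 8.190062388400994 (116.42608642578125, 59.64161682128906)
bush? (208, 153, 37, 36) [0.6376 0.1224] -44.23867260568869 (56.959747314453125, 114.6629409790039)
bush? (341, 16, 38, 21) [ 1.0182 -0.2085] -80.61469905663999 (51.927955627441406, 92.26360321044922)
bush? (52, 14, 37, 22) [1.0175 0.5382] -79.89974374584078 (54.548851013183594, 93.89026641845703)
bush? (10, 0, 38, 32) [1.042  0.6556] 53.190908284911856 (100.38480377197266, 56.728755950927734)
hub (379, 251, 47, 47) ctr [ 0.39   -0.3105] r 57.63528060913086
   hole (388, 258, 29, 33) [ 0.39   -0.3111] 555.0
hub (367, 171, 47, 46) ctr [ 0.587  -0.2844] r 57.577117919921875
   hole (391, 207, 6, 6) [ 0.5466 -0.2932] 20.5
   hole (378, 181, 25, 25) [ 0.5872 -0.2849] 468.5
   hole (384, 174, 6, 6) [ 0.6283 -0.2759] 20.5
hub (376, 0, 136, 52) ctr [ 1.0214 -0.4317] r 181.84750366210938
hub (89, 0, 263, 51) ctr [1.0126 0.1868] r 347.4626159667969
screw (223, 248, 6, 7) [0.4415 0.1181] 23.5
screw (239, 246, 6, 7) [0.4471 0.0804] 25.5
screw (255, 244, 5, 7) [0.4515 0.0435] 21.0
screw (270, 243, 6, 6) [0.4562 0.0062] 21.5
screw (286, 241, 6, 6) [ 0.4612 -0.0313] 22.5
screw (302, 239, 6, 6) [ 0.4664 -0.0693] 22.0
screw (317, 237, 7, 7) [ 0.4711 -0.1059] 25.5
```

View pics/wrist0.png

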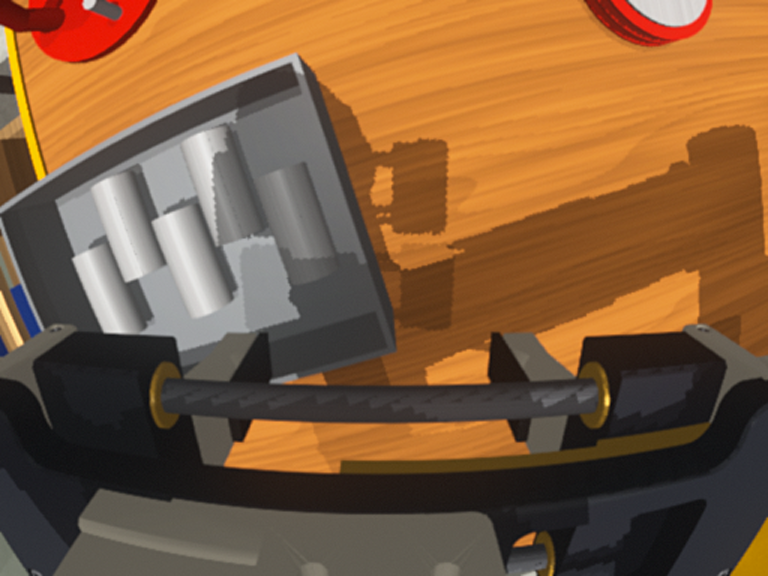

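Measured from the top view:

| Thing | x, y (m) | Axis angle | Size check |
|---|---|---|---|
| Bush A | (0.638, 0.122) | -44° | about 115 x 57 mm, fits |
| Bush B | (0.622, -0.105) | about 10° | about 116 x 60 mm, fits |
| P1 | (0.386, 0.32) | – | – |
| P2 | (0.587, -0.285) | 12° | hub radius 57 mm, screw holes ±42 mm |
| P3 | (0.39, -0.31) | – | hub radius 57 mm |

The wrist view (TCP at 0.237 m) shows the tray and the edge of a pulley. A point under the TCP on the flange plane falls near the image centre when the TCP hovers at 0.20 m.

```bash
cat > go.py <<'E'
import sys; from h import *
o=ctrl.get_obs(); x,y,z,psi=map(float,sys.argv[1:5])
Rm=R.from_euler('xyz',o['orientation'],degrees=True).as_matrix()
d=Rm.T@(np.array([x,y,z])-o['tool_pos'])*1e3
r=-(psi-o['orientation'][2]); r=(r+90)%180-90 if len(sys.argv)<6 else (r+180)%360-180
print('offset',d.round(1),'roll',round(np.radians(r),4),'rows>=',int(max(np.linalg.norm(d)/41.7,abs(r)/7.16))+1,
 '| pos',o['tool_pos'].round(4),'rpy',o['orientation'].round(2),'q',o['joint_pos'].round(1),'F',o['force'].round(1),'open',round(o['opening'],4),'t',o['clock'])
E
python3 go.py .6376 .1224 .2 -44
```

```text
offset [570.5 364.8  37.5] roll 0.4601 rows>= 17 | pos [0.2044 0.643  0.237 ] rpy [ 1.7994e+02 -1.0000e-02 -1.7640e+01] q [ 88.9  20.6   0.7  -0.  -70.1 -16.5] F [-0.7 -0.   1.5] open 0.0872 t 0.2
```

Call:
jog_arm(
  motion=[
    {"offset": [570, 365, 37], "roll": 0.46, "hand": 87},
    {"offset": [570, 365, 37], "roll": 0.46, "hand": 87},
    {"offset": [570, 365, 37], "roll": 0.46, "hand": 87},
    {"offset": [570, 365, 37], "roll": 0.46, "hand": 87},
    {"offset": [570, 365, 37], "roll": 0.46, "hand": 87},
    {"offset": [570, 365, 37], "roll": 0.46, "hand": 87},
    {"offset": [570, 365, 37], "roll": 0.46, "hand": 87},
    {"offset": [570, 365, 37], "roll": 0.46, "hand": 87},
    {"offset": [570, 365, 37], "roll": 0.46, "hand": 87},
    {"offset": [570, 365, 37], "roll": 0.46, "hand": 87},
    {"offset": [570, 365, 37], "roll": 0.46, "hand": 87},
    {"offset": [570, 365, 37], "roll": 0.46, "hand": 87},
    {"offset": [570, 365, 37], "roll": 0.46, "hand": 87},
    {"offset": [570, 365, 37], "roll": 0.46, "hand": 87},
    {"offset": [570, 365, 37], "roll": 0.46, "hand": 87},
    {"offset": [570, 365, 37], "roll": 0.46, "hand": 87},
    {"offset": [570, 365, 37], "roll": 0.46, "hand": 87},
    {"offset": [570, 365, 37], "roll": 0.46, "hand": 87},
    {"offset": [570, 365, 37], "roll": 0.46, "hand": 87},
    {"offset": [570, 365, 37], "roll": 0.46, "hand": 87},
  ],
)

```text
clock: 1.87
tool_pos: [0.6367, 0.1231, 0.2004]
orientation: [180.0, 0.0, -44.0]
force: [0.1, 0.5, 0.4]
opening: 0.0874
```

```bash
cat > wb.py <<'E'
# bush flange and hole centres from the wrist camera; arg: z of flange top, name
import sys; from m import *
z=float(sys.argv[1]); s=snap('wrist'); cv2.imwrite('raw_wrist.png',s['img'][:,:,::-1]); save(s,sys.argv[2],(100,40,420,260),2.4)
hsv=cv2.cvtColor(s['img'],cv2.COLOR_RGB2HSV).astype(int); H,S,V=hsv[...,0],hsv[...,1],hsv[...,2]
print(proj(s,[*s['obs']['tool_pos'][:2],z]))
print(s['img'][60:250:12,253].tolist())
E
python3 wb.py .052 wA; python3 -c "from h import *; print(ctrl.get_obs()['joint_pos'])"
```

```text
[253.4847 177.1819]
[[204, 124, 51], [213, 133, 56], [218, 135, 57], [232, 149, 63], [220, 138, 56], [110, 106, 106], [112, 65, 28], [65, 57, 54], [103, 100, 103], [55, 45, 46], [36, 26, 25], [82, 79, 79], [86, 84, 83], [184, 110, 44], [86, 83, 81], [183, 109, 46]]
[ 2.81830661e+01  1.94605720e+01 -5.86236341e+00 -1.02299248e-02
 -6.46747933e+01  1.78845008e+01]
```

View pics/wA.png

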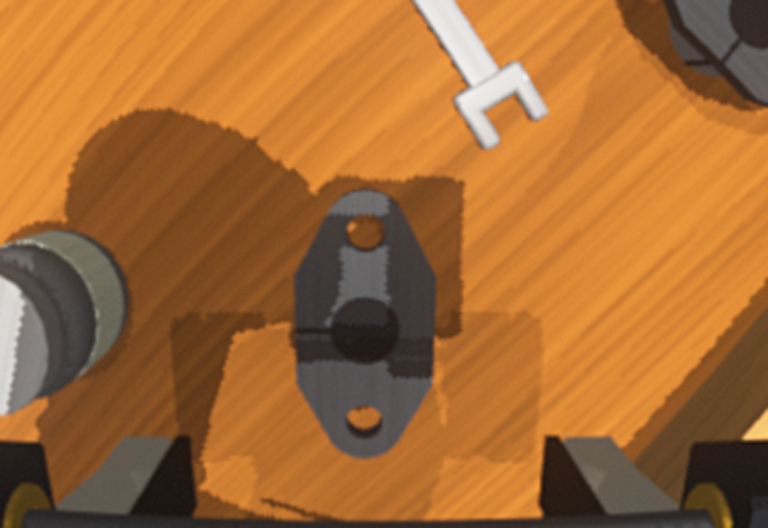

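The wrist crop shows bush A, dark steel, centred at crop (365,328), i.e. full image (252,177). Its holes are at crop (365,230) and (364,418), and it is aligned with the tool to within 1-2 mm. The spanner lies top-centre, the jar at left and bush B at top right.

```bash
cat > wb.py <<'E'
# flange outline + screw holes from the wrist camera; args: z of top face, smax
import sys; from m import *
def bush(z,smax=75):
    s=snap('wrist'); cv2.imwrite('raw_wrist.png',s['img'][:,:,::-1])
    S=cv2.cvtColor(s['img'],cv2.COLOR_RGB2HSV)[...,1].astype(int); t=s['obs']['tool_pos'][:2]; psi=s['obs']['orientation'][2]
    u=proj(s,[*t,z]); best=None
    mk=cv2.morphologyEx((S<smax).astype(np.uint8),cv2.MORPH_CLOSE,np.ones((3,3)))
    for c,P in world_contour(s,mk,z,800):
        if cv2.pointPolygonTest(c,(float(u[0]),float(u[1])),True)>-15: best=(c,P)
    c,P=best; ctr,a=axis(P); e=cv2.minAreaRect((P*1e3).astype(np.float32))
    print('flange ctr',ctr,'rect ctr',np.array(e[0])/1e3,'axis',a,'size',e[1],'(ctr-tcp) mm',(ctr-t)*1e3,'psi',psi)
    sub=np.zeros(S.shape,np.uint8); cv2.drawContours(sub,[c],-1,1,-1)
    hs=[]
    for d,Q in world_contour(s,(sub==1)&(S>=smax),z,15):
        h=axis(Q)[0]; r=np.linalg.norm(h-ctr)*1e3
        if 30<r<55: hs.append(h); print('  hole',h,'r',r,cv2.boundingRect(d))
    if len(hs)==2: dd=hs[0]-hs[1]; print('  holes mid',(hs[0]+hs[1])/2,'angle',np.degrees(np.arctan2(dd[1],dd[0])))
if __name__=='__main__': bush(float(sys.argv[1]),*(int(v) for v in sys.argv[2:]))
E
python3 wb.py .052
```

```text
flange ctr [0.638  0.1245] rect ctr [0.638  0.1242] axis -44.27498574388325 size (57.91580581665039, 117.87474822998047) (ctr-tcp) mm [1.4505 0.9108] psi -43.93680851305955
  hole [0.6092 0.1527] r 40.382596370030214 (245, 208, 14, 13)
  hole [0.6682 0.0952] r 42.050922458381216 (244, 129, 17, 15)
  holes mid [0.6387 0.124 ] angle 135.7340083386926
```

```bash
python3 - <<'E'
from h import *
z=np.load('s_top.npz'); s={k:z[k] for k in z.files}; j=onz(s,(272/1.5,182/1.5),.095); t=onz(s,(564/1.5,171/1.5),.1); print('jar',j,'tin',t)
d=j[:2]-[.6382,.1243]; p=np.radians(-44); print('jar in tool xy mm',1e3*d@[np.cos(p),np.sin(p)],1e3*d@[np.sin(p),-np.cos(p)])
E
python3 go.py .6382 .1243 .048 -44.2
```

```text
jar [0.74998223 0.22916043 0.095     ] tin [ 0.77073726 -0.23499848  0.1       ]
jar in tool xy mm 7.5672326287496965 -153.0807448745409
offset [  0.8  -1.4 152.8] roll 0.0051 rows>= 4 | pos [0.6366 0.1238 0.2008] rpy [-179.98   -0.    -43.91] q [ 28.2  19.4  -5.9  -0.  -64.7  17.9] F [-0.2  0.2 -1.6] open 0.0871 t 1.9667
```

Call:
jog_arm(
  motion=[
    {"offset": [1, -1.3, 40], "roll": 0.005, "hand": 87},
    {"offset": [1, -1.3, 80], "roll": 0.005, "hand": 87},
    {"offset": [1, -1.3, 110], "roll": 0.005, "hand": 87},
    {"offset": [1, -1.3, 135], "roll": 0.005, "hand": 87},
    {"offset": [1, -1.3, 147], "roll": 0.005, "hand": 87},
    {"offset": [1, -1.3, 152.5], "roll": 0.005, "hand": 87},
    {"offset": [1, -1.3, 152.5], "roll": 0.005, "hand": 87},
    {"offset": [1, -1.3, 152.5], "roll": 0.005, "hand": 45},
    {"offset": [1, -1.3, 152.5], "roll": 0.005, "hand": 45},
    {"offset": [1, -1.3, 152.5], "roll": 0.005, "hand": 45},
    {"offset": [1, -1.3, 152.5], "roll": 0.005, "hand": 45},
    {"offset": [1, -1.3, 152.5], "roll": 0.005, "hand": 45},
    {"offset": [1, -1.3, 152.5], "roll": 0.005, "hand": 45},
  ],
)

```text
clock: 3.05
tool_pos: [0.639, 0.1229, 0.049]
orientation: [-180.0, -0.0, -44.3]
force: [-2.1, -0.5, 5.5]
opening: 0.0596
```

```bash
python3 go.py .404 .434 .2 -99
```

```text
offset [-385.4  -58.8 -151.1] roll 0.9551 rows>= 11 | pos [0.639  0.1229 0.049 ] rpy [-1.7996e+02 -3.0000e-02 -4.4270e+01] q [ 28.   27.8 -14.9   0.  -47.2  17.7] F [-2.1 -0.5  5.5] open 0.0596 t 3.05
```

Call:
jog_arm(
  motion=[
    {"offset": [0, 0, -30], "roll": 0, "hand": 45},
    {"offset": [0, 0, -65], "roll": 0, "hand": 45},
    {"offset": [0, 0, -100], "roll": 0, "hand": 45},
    {"offset": [-10, 0, -130], "roll": 0.05, "hand": 45},
    {"offset": [-35, -5, -151], "roll": 0.15, "hand": 45},
    {"offset": [-70, -10, -151], "roll": 0.25, "hand": 45},
    {"offset": [-105, -16, -151], "roll": 0.35, "hand": 45},
    {"offset": [-140, -21, -151], "roll": 0.45, "hand": 45},
    {"offset": [-175, -27, -151], "roll": 0.55, "hand": 45},
    {"offset": [-210, -32, -151], "roll": 0.65, "hand": 45},
    {"offset": [-245, -37, -151], "roll": 0.75, "hand": 45},
    {"offset": [-280, -43, -151], "roll": 0.85, "hand": 45},
    {"offset": [-315, -48, -151], "roll": 0.92, "hand": 45},
    {"offset": [-345, -53, -151], "roll": 0.955, "hand": 45},
    {"offset": [-370, -57, -151], "roll": 0.955, "hand": 45},
    {"offset": [-385, -59, -151], "roll": 0.955, "hand": 45},
    {"offset": [-385, -59, -151], "roll": 0.955, "hand": 45},
    {"offset": [-385, -59, -151], "roll": 0.955, "hand": 45},
  ],
)

```text
clock: 4.55
tool_pos: [0.4034, 0.4339, 0.1982]
orientation: [179.9, -0.1, -98.9]
force: [-0.4, -0.8, -6.1]
opening: 0.0597
```

```bash
cat > wp.py <<'E'
# pulley: sleeve rim, hub face circle and holes from the wrist camera
import sys; from m import *
def pulley(guess,show=None):
    s=snap('wrist'); 
    hsv=cv2.cvtColor(s['img'],cv2.COLOR_RGB2HSV).astype(int); H,S,V=hsv[...,0],hsv[...,1],hsv[...,2]
    u=proj(s,[*guess,.045]); print('guess px',u)
    if show: save(s,show,(60,0,452,290),2)
    red=cv2.morphologyEx((((H<8)|(H>172))&(S>140)).astype(np.uint8),cv2.MORPH_CLOSE,np.ones((3,3)))
    best=None
    for c,P in world_contour(s,red,.04,500):
        if cv2.pointPolygonTest(cv2.convexHull(c),(float(u[0]),float(u[1])),False)>0: best=c
    if best is None: print('no red'); return
    # hub face: non-red region inside the red ring
    fill=np.zeros(S.shape,np.uint8); cv2.drawContours(fill,[cv2.convexHull(best)],-1,1,-1)
    inner=cv2.morphologyEx(((fill==1)&(red==0)).astype(np.uint8),cv2.MORPH_OPEN,np.ones((3,3)))
    c,P=max(world_contour(s,inner,.045,300),key=lambda q:cv2.contourArea(q[0]))
    e=cv2.fitEllipse((P*1e3).astype(np.float32)); print('hub ctr',np.array(e[0])/1e3,'diam',e[1],'bbox',cv2.boundingRect(c))
    ctr=np.array(e[0])/1e3; vis=(inner==1)
    med=np.median(V[vis]); hs=[]
    for thr in (.45,.6):
      for d,Q in world_contour(s,vis&(V<thr*med),.045,15):
        h=axis(Q)[0]; r=np.linalg.norm(h-ctr)*1e3
        print('  dark',thr,h,'r',r.round(1),'ang',np.degrees(np.arctan2(*(h-ctr)[::-1])).round(1),cv2.contourArea(d),cv2.boundingRect(d))
    cv2.imwrite('raw_wrist.png',s['img'][:,:,::-1])
if __name__=='__main__': pulley([float(v) for v in sys.argv[1:3]],*sys.argv[3:4])
E
python3 wp.py .386 .32 wP1
```

```text
guess px [252.4695  63.1172]
hub ctr [0.3848 0.326 ] diam (115.7874984741211, 116.00739288330078) bbox (197, 14, 117, 113)
  dark 0.45 [0.3846 0.3255] r 0.5 ang -111.0 2280.0 (227, 42, 59, 54)
  dark 0.45 [0.3788 0.2836] r 42.8 ang -98.1 100.0 (247, 23, 15, 11)
  dark 0.6 [0.3885 0.3675] r 41.7 ang 84.8 40.5 (249, 104, 14, 14)
  dark 0.6 [0.3849 0.3258] r 0.2 ang -65.9 2892.5 (224, 39, 63, 61)
  dark 0.6 [0.3789 0.2842] r 42.2 ang -98.0 135.0 (247, 22, 15, 14)
```

View pics/wP1.png

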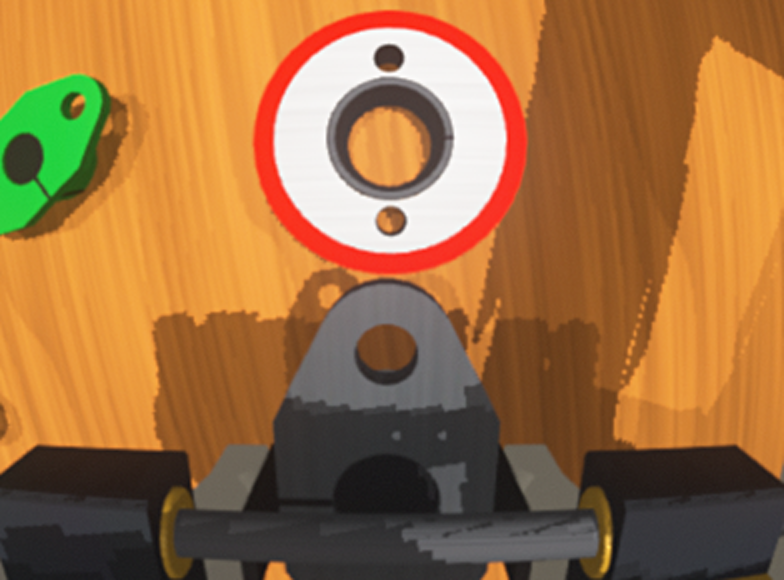

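P1 is clear in view. The sleeve is at crop (390,139), the holes at (390,57) and (391,221), and the hub measures 116 mm across. The held bush shows its front hole at (386,352). Next I work out the bush offset in the hand and the final target.

```bash
cat > px.py <<'E'
import sys; from h import *
E
python3 - <<'E'
from m import *
s=snap('wrist'); t=s['obs']['tool_pos']; Rm=R.from_euler('xyz',s['obs']['orientation'],degrees=True).as_matrix()
V=cv2.cvtColor(s['img'],cv2.COLOR_RGB2HSV).astype(int)
h=onz(s,(60+386/2,352/2),t[2]+.003); print('front hole in tool',Rm.T@(h-t)*1e3)
h=onz(s,(60+386/2,281/2),t[2]+.003); print('front end in tool',Rm.T@(h-t)*1e3)
a=onz(s,(60+389.5/2,57.5/2),.045); b=onz(s,(60+391/2,221/2),.045); d=a-b
print('holes',a,b,'mid',(a+b)/2,np.degrees(np.arctan2(d[1],d[0])),np.linalg.norm(d)*1e3,'sleeve',onz(s,(60+390.5/2,139/2),.049))
E
```

```text
front hole in tool [39.8851  0.0075 -2.9363]
front end in tool [57.7013 -0.0185 -2.9078]
holes [0.3787 0.2843 0.045 ] [0.3909 0.3673 0.045 ] mid [0.3848 0.3258 0.045 ] -98.37954744898664 83.91695009442324 sleeve [0.3849 0.3267 0.049 ]
```

```bash
python3 go.py .3845 .3239 .106 -98.4
```

```text
offset [110.8   2.5  92.6] roll -0.0108 rows>= 4 | pos [0.4044 0.4331 0.1985] rpy [ 1.7997e+02 -7.0000e-02 -9.9020e+01] q [ 65.8  14.5 -13.2  -0.  -62.4 -74.9] F [ 0.5 -0.2 -6.8] open 0.0601 t 4.65
```

Call:
jog_arm(
  motion=[
    {"offset": [30, 1, 0], "roll": -0.011, "hand": 45},
    {"offset": [60, 2, 0], "roll": -0.011, "hand": 45},
    {"offset": [90, 2.5, 20], "roll": -0.011, "hand": 45},
    {"offset": [105, 2.5, 45], "roll": -0.011, "hand": 45},
    {"offset": [111, 2.5, 70], "roll": -0.011, "hand": 45},
    {"offset": [111, 2.5, 85], "roll": -0.011, "hand": 45},
    {"offset": [111, 2.5, 92], "roll": -0.011, "hand": 45},
    {"offset": [111, 2.5, 92], "roll": -0.011, "hand": 45},
    {"offset": [111, 2.5, 92], "roll": -0.011, "hand": 45},
    {"offset": [111, 2.5, 92], "roll": -0.011, "hand": 45},
  ],
)

```text
clock: 5.48
tool_pos: [0.3853, 0.3255, 0.1082]
orientation: [-179.9, 0.1, -98.4]
force: [-0.1, 0.0, -4.9]
opening: 0.0599
```

```bash
cat > avg.py <<'E'
from h import *
# several readings average out noise: camera calls advance 0.05 s
L=[]
for i in range(4): L.append(ctrl.get_obs()); cams.snapshot('wrist')
print({k:np.mean([l[k] for l in L],0).round(4) for k in ('tool_pos','orientation','force','opening','joint_pos')},L[-1]['clock'])
E
python3 avg.py; python3 go.py .3845 .3239 .074 -98.4
python3 - <<'E'
from h import *
s=snap('wrist'); save(s,'wP1b',(60,40,452,330),2)
E
```

```text
{'tool_pos': array([0.3851, 0.3255, 0.1081]), 'orientation': array([-1.799509e+02,  9.790000e-02, -9.835800e+01]), 'force': array([ 0.1761, -0.1207, -5.6347]), 'opening': np.float64(0.0597), 'joint_pos': array([ 6.25767e+01,  1.18136e+01, -3.05761e+01,  1.95000e-02,
       -4.75017e+01, -7.09480e+01])} 5.6333
offset [ 1.5  0.  33.8] roll 0.0009 rows>= 1 | pos [0.3847 0.3253 0.1078] rpy [-1.7997e+02  8.0000e-02 -9.8350e+01] q [ 62.6  11.8 -30.6   0.  -47.5 -71. ] F [-0.1  0.6 -5.5] open 0.0596 t 5.6833
```

View pics/wP1b.png

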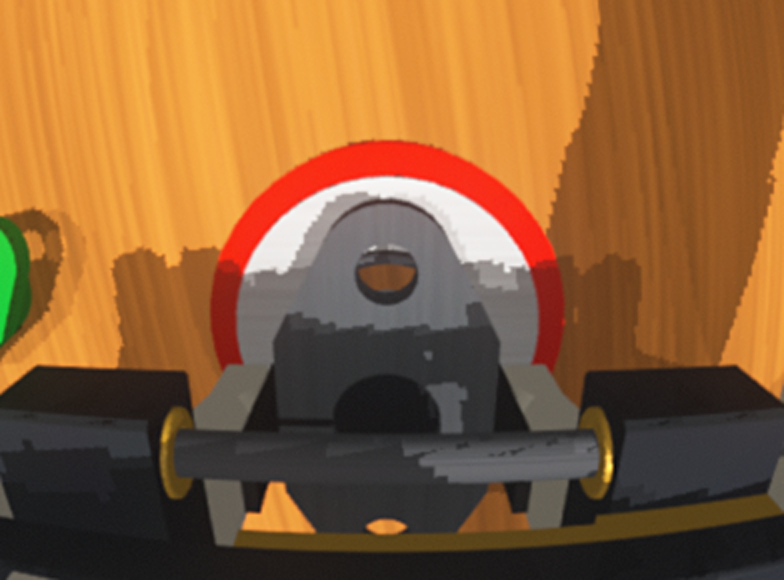

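The bush is centred over the sleeve: the pulley rim spans columns 210 to 564 (mid 387) and the bush sits at 386. I lower it slowly.

Call:
jog_arm(
  motion=[
    {"offset": [1.5, 0, 8], "roll": 0, "hand": 45},
    {"offset": [1.5, 0, 18], "roll": 0, "hand": 45},
    {"offset": [1.5, 0, 26], "roll": 0, "hand": 45},
    {"offset": [1.5, 0, 32], "roll": 0, "hand": 45},
    {"offset": [1.5, 0, 35], "roll": 0, "hand": 45},
    {"offset": [1.5, 0, 37], "roll": 0, "hand": 45},
    {"offset": [1.5, 0, 38], "roll": 0, "hand": 45},
    {"offset": [1.5, 0, 38], "roll": 0, "hand": 45},
    {"offset": [1.5, 0, 38], "roll": 0, "hand": 45},
    {"offset": [1.5, 0, 38], "roll": 0, "hand": 45},
  ],
)

```text
clock: 6.57
tool_pos: [0.3844, 0.3234, 0.0694]
orientation: [-180.0, 0.0, -98.4]
force: [0.4, 0.4, -5.3]
opening: 0.0597
```

```bash
python3 avg.py
```

```text
{'tool_pos': array([0.3844, 0.3234, 0.0693]), 'orientation': array([-1.79988e+02,  2.85000e-02, -9.83634e+01]), 'force': array([ 0.0795, -0.064 , -5.517 ]), 'opening': np.float64(0.0596), 'joint_pos': array([ 6.25264e+01,  1.47736e+01, -3.31545e+01,  2.90000e-03,
       -4.20411e+01, -7.08919e+01])} 6.7167
```

Call:
jog_arm(
  motion=[
    {"offset": [0, 0, 1], "roll": 0, "hand": 45},
    {"offset": [0, 0, 2], "roll": 0, "hand": 45},
    {"offset": [0, 0, 3], "roll": 0, "hand": 45},
    {"offset": [0, 0, 3], "roll": 0, "hand": 45},
    {"offset": [0, 0, 3], "roll": 0, "hand": 45},
  ],
)

```text
clock: 7.18
tool_pos: [0.3842, 0.3231, 0.0659]
orientation: [180.0, -0.0, -98.4]
force: [0.1, -0.4, -6.1]
opening: 0.0599
```

Call:
jog_arm(
  motion=[
    {"offset": [0, 0, 0.5], "roll": 0, "hand": 45},
    {"offset": [0, 0, 1], "roll": 0, "hand": 45},
    {"offset": [0, 0, 1], "roll": 0, "hand": 45},
    {"offset": [0, 0, 1], "roll": 0, "hand": 45},
  ],
)

```text
clock: 7.52
tool_pos: [0.3842, 0.3231, 0.065]
orientation: [180.0, -0.0, -98.4]
force: [-0.1, -1.4, -4.3]
opening: 0.0596
```

```bash
python3 avg.py
```

```text
{'tool_pos': array([0.3842, 0.3231, 0.065 ]), 'orientation': array([ 1.799923e+02, -1.870000e-02, -9.836830e+01]), 'force': array([-0.0333, -1.1038, -5.1313]), 'opening': np.float64(0.0597), 'joint_pos': array([ 6.25256e+01,  1.51412e+01, -3.34102e+01, -1.80000e-03,
       -4.14688e+01, -7.08926e+01])} 7.6667
```

Call:
jog_arm(
  motion=[
    {"offset": [0, 0, 0.4], "roll": 0, "hand": 45},
    {"offset": [0, 0, 0.6], "roll": 0, "hand": 45},
    {"offset": [0, 0, 0.6], "roll": 0, "hand": 45},
    {"offset": [0, 0, 0.6], "roll": 0, "hand": 45},
  ],
)

```text
clock: 8.05
tool_pos: [0.3842, 0.3231, 0.0646]
orientation: [180.0, -0.0, -98.4]
force: [-2.0, -2.7, -0.5]
opening: 0.0601
```

```bash
python3 avg.py
```

```text
{'tool_pos': array([0.3842, 0.3231, 0.0646]), 'orientation': array([ 1.799985e+02, -1.350000e-02, -9.836220e+01]), 'force': array([-2.4506, -2.8953, -0.2371]), 'opening': np.float64(0.0597), 'joint_pos': array([ 6.25247e+01,  1.51729e+01, -3.34380e+01,  4.50000e-03,
       -4.14024e+01, -7.08903e+01])} 8.2
```

The bush's weight is now carried: Fz went from -5.6 N to about 0 at TCP z 0.0646, against the 0.064 predicted. I release and rise.

Call:
jog_arm(
  motion=[
    {"offset": [0, 0, 0.6], "roll": 0, "hand": 75},
    {"offset": [0, 0, 0.6], "roll": 0, "hand": 75},
    {"offset": [0, 0, 0.6], "roll": 0, "hand": 75},
    {"offset": [0, 0, 0.6], "roll": 0, "hand": 75},
    {"offset": [0, 0, 0.6], "roll": 0, "hand": 75},
    {"offset": [0, 0, -15], "roll": 0, "hand": 80},
    {"offset": [0, 0, -50], "roll": 0, "hand": 80},
    {"offset": [0, 0, -90], "roll": 0, "hand": 80},
    {"offset": [0, 0, -130], "roll": 0, "hand": 80},
    {"offset": [0, 0, -150], "roll": 0, "hand": 80},
    {"offset": [0, 0, -150], "roll": 0, "hand": 80},
    {"offset": [0, 0, -150], "roll": 0, "hand": 80},
  ],
)

```text
clock: 9.25
tool_pos: [0.3846, 0.3241, 0.2161]
orientation: [-179.9, 0.2, -98.4]
force: [-0.8, -0.0, -1.0]
opening: 0.08
```

```bash
python3 go.py .6223 -.1051 .2 12
python3 - <<'E'
from h import *
s=snap('wrist'); save(s,'wP1c',(120,60,384,260),3)
E
```

```text
offset [ 390.1 -297.5   15. ] roll 1.2153 rows>= 12 | pos [0.3846 0.3241 0.2161] rpy [-179.93    0.21  -98.37] q [ 62.5   5.  -22.6  -0.  -62.1 -70.9] F [-0.8 -0.  -1. ] open 0.08 t 9.25
```

View pics/wP1c.png

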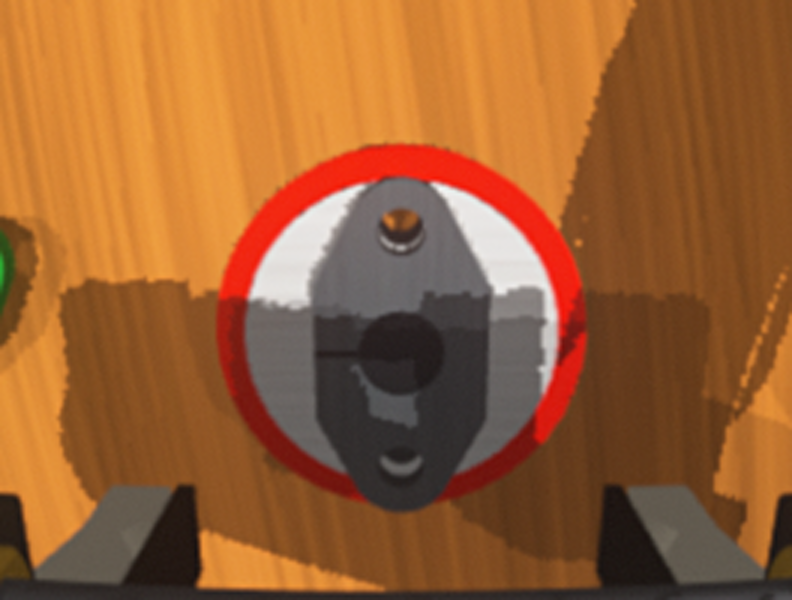

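Bush A is seated squarely: both screw holes line up with the pulley's, at crop (402,231) and (402,460). Next is bush B.

Call:
jog_arm(
  motion=[
    {"offset": [390, -297, 15], "roll": 1.215, "hand": 87},
    {"offset": [390, -297, 15], "roll": 1.215, "hand": 87},
    {"offset": [390, -297, 15], "roll": 1.215, "hand": 87},
    {"offset": [390, -297, 15], "roll": 1.215, "hand": 87},
    {"offset": [390, -297, 15], "roll": 1.215, "hand": 87},
    {"offset": [390, -297, 15], "roll": 1.215, "hand": 87},
    {"offset": [390, -297, 15], "roll": 1.215, "hand": 87},
    {"offset": [390, -297, 15], "roll": 1.215, "hand": 87},
    {"offset": [390, -297, 15], "roll": 1.215, "hand": 87},
    {"offset": [390, -297, 15], "roll": 1.215, "hand": 87},
    {"offset": [390, -297, 15], "roll": 1.215, "hand": 87},
    {"offset": [390, -297, 15], "roll": 1.215, "hand": 87},
    {"offset": [390, -297, 15], "roll": 1.215, "hand": 87},
    {"offset": [390, -297, 15], "roll": 1.215, "hand": 87},
    {"offset": [390, -297, 15], "roll": 1.215, "hand": 87},
    {"offset": [390, -297, 15], "roll": 1.215, "hand": 87},
  ],
)

```text
clock: 10.63
tool_pos: [0.6207, -0.1051, 0.1986]
orientation: [180.0, -0.1, -167.9]
force: [-0.1, 1.1, -0.2]
opening: 0.0871
```

```bash
python3 wb.py .052; python3 go.py .6223 -.1051 .049 -168
```

```text
flange ctr [ 0.6213 -0.1043] rect ctr [ 0.6213 -0.1041] axis 8.575095210118127 size (118.5311508178711, 58.72523498535156) (ctr-tcp) mm [0.5519 0.8074] psi -167.94125977643534
  hole [ 0.6612 -0.0985] r 40.3405801216881 (243, 210, 15, 11)
  hole [ 0.5799 -0.1107] r 41.838337786850786 (247, 130, 16, 16)
  holes mid [ 0.6205 -0.1046] angle 8.523068949742074
offset [ -1.4  -0.5 150.1] roll 0.0015 rows>= 4 | pos [ 0.6209 -0.1049  0.1991] rpy [ 1.7999e+02 -4.0000e-02 -1.6792e+02] q [  8.1  17.8  -8.4  -0.  -63.8 -86.1] F [-0.4 -0.1 -0.5] open 0.0871 t 10.6833
```

```bash
python3 go.py .6211 -.1043 .049 -171.5
```

```text
offset [ -0.4   0.5 150.1] roll 0.0626 rows>= 4 | pos [ 0.6209 -0.1049  0.1991] rpy [ 1.7999e+02 -4.0000e-02 -1.6792e+02] q [  8.1  17.8  -8.4  -0.  -63.8 -86.1] F [-0.4 -0.1 -0.5] open 0.0871 t 10.6833
```

Call:
jog_arm(
  motion=[
    {"offset": [-0.4, 0.5, 40], "roll": 0.0625, "hand": 87},
    {"offset": [-0.4, 0.5, 80], "roll": 0.0625, "hand": 87},
    {"offset": [-0.4, 0.5, 110], "roll": 0.0625, "hand": 87},
    {"offset": [-0.4, 0.5, 135], "roll": 0.0625, "hand": 87},
    {"offset": [-0.4, 0.5, 146], "roll": 0.0625, "hand": 87},
    {"offset": [-0.4, 0.5, 150], "roll": 0.0625, "hand": 87},
    {"offset": [-0.4, 0.5, 150], "roll": 0.0625, "hand": 87},
    {"offset": [-0.4, 0.5, 150], "roll": 0.0625, "hand": 45},
    {"offset": [-0.4, 0.5, 150], "roll": 0.0625, "hand": 45},
    {"offset": [-0.4, 0.5, 150], "roll": 0.0625, "hand": 45},
    {"offset": [-0.4, 0.5, 150], "roll": 0.0625, "hand": 45},
    {"offset": [-0.4, 0.5, 150], "roll": 0.0625, "hand": 45},
    {"offset": [-0.4, 0.5, 150], "roll": 0.0625, "hand": 45},
  ],
)

```text
clock: 11.77
tool_pos: [0.6221, -0.1052, 0.0504]
orientation: [-180.0, 0.1, -171.6]
force: [-1.6, 2.1, 5.0]
opening: 0.0598
```

```bash
python3 go.py .7 -.259 .2 -168
```

```text
offset [ -54.7 -163.6 -149.5] roll -0.0621 rows>= 6 | pos [ 0.6221 -0.1052  0.0504] rpy [-1.7999e+02  8.0000e-02 -1.7156e+02] q [  8.1  26.2 -17.6   0.  -46.1 -89.7] F [-1.6  2.1  5. ] open 0.0598 t 11.7667
```

Call:
jog_arm(
  motion=[
    {"offset": [0, 0, -30], "roll": 0, "hand": 45},
    {"offset": [0, 0, -65], "roll": 0, "hand": 45},
    {"offset": [0, 0, -100], "roll": 0, "hand": 45},
    {"offset": [-5, 0, -130], "roll": 0, "hand": 45},
    {"offset": [-10, -20, -149.5], "roll": -0.01, "hand": 45},
    {"offset": [-20, -50, -149.5], "roll": -0.03, "hand": 45},
    {"offset": [-30, -80, -149.5], "roll": -0.062, "hand": 45},
    {"offset": [-40, -110, -149.5], "roll": -0.062, "hand": 45},
    {"offset": [-48, -135, -149.5], "roll": -0.062, "hand": 45},
    {"offset": [-52, -155, -149.5], "roll": -0.062, "hand": 45},
    {"offset": [-55, -163.5, -149.5], "roll": -0.062, "hand": 45},
    {"offset": [-55, -163.5, -149.5], "roll": -0.062, "hand": 45},
    {"offset": [-55, -163.5, -149.5], "roll": -0.062, "hand": 45},
    {"offset": [-55, -163.5, -149.5], "roll": -0.062, "hand": 45},
  ],
)

```text
clock: 12.93
tool_pos: [0.6992, -0.258, 0.1975]
orientation: [179.9, -0.1, -168.0]
force: [-0.3, 0.4, -8.4]
opening: 0.0597
```

```bash
python3 wp.py .587 -.2845 wP2; python3 avg.py
```

```text
guess px [249.0186  63.4448]
hub ctr [ 0.5863 -0.2825] diam (115.61774444580078, 115.73638153076172) bbox (193, 9, 117, 113)
  dark 0.45 [ 0.5858 -0.2824] r 0.5 ang 172.3 2336.0 (223, 36, 60, 55)
  dark 0.45 [ 0.5448 -0.2915] r 42.5 ang -167.7 117.0 (244, 17, 15, 12)
  dark 0.6 [ 0.6274 -0.2737] r 42.0 ang 12.1 153.0 (244, 98, 15, 15)
  dark 0.6 [ 0.5862 -0.2824] r 0.2 ang 138.7 2926.5 (220, 34, 64, 61)
  dark 0.6 [ 0.5452 -0.2914] r 42.1 ang -167.8 140.0 (244, 17, 15, 13)
{'tool_pos': array([ 0.6997, -0.2579,  0.1987]), 'orientation': array([ 1.799651e+02, -2.920000e-02, -1.679626e+02]), 'force': array([-0.2405,  0.1397, -7.9844]), 'opening': np.float64(0.0598), 'joint_pos': array([-5.33800e+00,  2.84442e+01,  8.00020e+00, -2.62000e-02,
       -6.95943e+01, -7.26155e+01])} 13.1333
```

View pics/wP2.png

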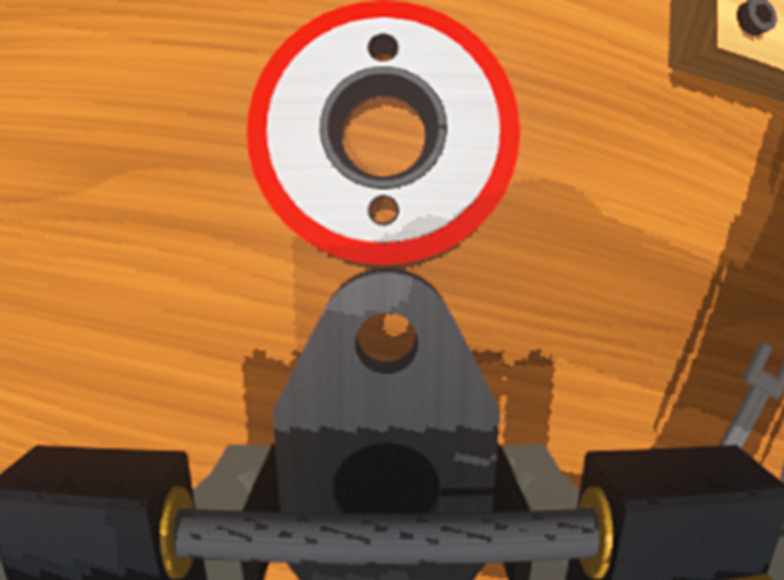

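P2 is in view with its hub centre at crop (383,128) and holes at (383,46) and (383,210), which gives an angle of 12.1°. The held bush's front hole is at (386,340).

Run:
```python
from m import *
s=snap('wrist'); t=s['obs']['tool_pos']; Rm=R.from_euler('xyz',s['obs']['orientation'],degrees=True).as_matrix()
t[2]=.1987
for q in ((386.5,340.5),(386.5,270)): print('hole/end in tool',Rm.T@(onz(s,(60+q[0]/2,q[1]/2),t[2]+.0016)-t)*1e3)
x=Rm.T@(onz(s,(60+386.5/2,340.5/2),t[2]+.0016)-t); off=x[0]-.0423
P=np.array([.5862,-.2825]); a=np.radians(-167.8); print('TCP target',P-off*np.array([np.cos(a),np.sin(a)]))
```

```text
hole/end in tool [42.7573  1.1049 -1.612 ]
hole/end in tool [60.5616  1.0759 -1.6171]
TCP target [ 0.5866 -0.2824]
```

```bash
python3 go.py .5866 -.2824 .106 -167.8
```

```text
offset [116.1  -0.   93.3] roll -0.0028 rows>= 4 | pos [ 0.7001 -0.2582  0.1994] rpy [-1.8000e+02  3.0000e-02 -1.6796e+02] q [ -5.4  28.4   8.   -0.  -69.6 -72.6] F [ 0.5  0.2 -8.7] open 0.0598 t 13.2333
```

Call:
jog_arm(
  motion=[
    {"offset": [30, 0, 0], "roll": -0.003, "hand": 45},
    {"offset": [60, 0, 0], "roll": -0.003, "hand": 45},
    {"offset": [90, 0, 20], "roll": -0.003, "hand": 45},
    {"offset": [108, 0, 45], "roll": -0.003, "hand": 45},
    {"offset": [116, 0, 70], "roll": -0.003, "hand": 45},
    {"offset": [116, 0, 85], "roll": -0.003, "hand": 45},
    {"offset": [116, 0, 92], "roll": -0.003, "hand": 45},
    {"offset": [116, 0, 92], "roll": -0.003, "hand": 45},
    {"offset": [116, 0, 92], "roll": -0.003, "hand": 45},
    {"offset": [116, 0, 92], "roll": -0.003, "hand": 45},
  ],
)

```text
clock: 14.07
tool_pos: [0.5881, -0.2831, 0.1085]
orientation: [-179.9, 0.1, -167.8]
force: [0.8, -0.2, -8.8]
opening: 0.0598
```

```bash
python3 avg.py
python3 - <<'E'
from h import *
s=snap('wrist'); hsv=cv2.cvtColor(s['img'],cv2.COLOR_RGB2HSV).astype(int); H,S,V=hsv[...,0],hsv[...,1],hsv[...,2]
red=((H<8)|(H>172))&(S>140)
for r in range(110,200,15):
    c=np.where(red[r,120:400])[0]+120
    m=np.where(S[r,180:330]<60)[0]+180
    if len(c): print(r,'red',c.min(),c.max(),(c.min()+c.max())/2,'low-sat',m.min() if len(m) else None,m.max() if len(m) else None)
for q in (-1,1): print('expected bush edge col', q)
E
```

```text
{'tool_pos': array([ 0.5879, -0.2831,  0.1084]), 'orientation': array([-1.799335e+02,  1.214000e-01, -1.678024e+02]), 'force': array([ 0.2294,  0.385 , -8.4431]), 'opening': np.float64(0.0597), 'joint_pos': array([-8.60480e+00,  2.42599e+01, -1.16509e+01,  2.36000e-02,
       -5.39521e+01, -6.92115e+01])} 14.2167
110 red 237 269 253.0 low-sat None None
125 red 202 303 252.5 low-sat None None
140 red 185 321 253.0 low-sat 209 296
155 red 175 331 253.0 low-sat 193 312
170 red 168 337 252.5 low-sat 184 321
185 red 165 340 252.5 low-sat 180 326
expected bush edge col -1
expected bush edge col 1
```

Call:
jog_arm(
  motion=[
    {"offset": [1.1, 0, 8], "roll": 0, "hand": 45},
    {"offset": [1.1, 0, 18], "roll": 0, "hand": 45},
    {"offset": [1.1, 0, 26], "roll": 0, "hand": 45},
    {"offset": [1.1, 0, 32], "roll": 0, "hand": 45},
    {"offset": [1.1, 0, 36], "roll": 0, "hand": 45},
    {"offset": [1.1, 0, 38], "roll": 0, "hand": 45},
    {"offset": [1.1, 0, 39], "roll": 0, "hand": 45},
    {"offset": [1.1, 0, 40], "roll": 0, "hand": 45},
    {"offset": [1.1, 0, 40], "roll": 0, "hand": 45},
    {"offset": [1.1, 0, 40], "roll": 0, "hand": 45},
  ],
)

```text
clock: 15.15
tool_pos: [0.5859, -0.2833, 0.0672]
orientation: [-180.0, 0.0, -167.8]
force: [3.2, -0.8, -10.1]
opening: 0.0595
```

Call:
jog_arm(
  motion=[
    {"offset": [0, 0, 0.5], "roll": 0, "hand": 45},
    {"offset": [0, 0, 1], "roll": 0, "hand": 45},
    {"offset": [0, 0, 1], "roll": 0, "hand": 45},
    {"offset": [0, 0, 1], "roll": 0, "hand": 45},
  ],
)

```text
clock: 15.48
tool_pos: [0.586, -0.2833, 0.0664]
orientation: [-180.0, 0.1, -167.8]
force: [2.2, -0.1, -5.3]
opening: 0.0598
```

```bash
python3 avg.py
```

```text
{'tool_pos': array([ 0.586 , -0.2833,  0.0664]), 'orientation': array([-1.799700e+02,  5.430000e-02, -1.678247e+02]), 'force': array([ 3.0361, -0.3659, -4.4971]), 'opening': np.float64(0.0597), 'joint_pos': array([-8.65930e+00,  2.67168e+01, -1.40560e+01,  1.16000e-02,
       -4.91657e+01, -6.91730e+01])} 15.6333
```

Call:
jog_arm(
  motion=[
    {"offset": [-0.6, 0, 0], "roll": 0, "hand": 45},
    {"offset": [-0.6, 0, 0.4], "roll": 0, "hand": 45},
    {"offset": [-0.6, 0, 0.6], "roll": 0, "hand": 45},
    {"offset": [-0.6, 0, 0.6], "roll": 0, "hand": 45},
    {"offset": [-0.6, 0, 0.6], "roll": 0, "hand": 45},
  ],
)

```text
clock: 16.1
tool_pos: [0.5862, -0.2833, 0.0659]
orientation: [-180.0, 0.0, -167.8]
force: [1.0, -0.4, 1.3]
opening: 0.0597
```

```bash
python3 avg.py
```

```text
{'tool_pos': array([ 0.5862, -0.2833,  0.0658]), 'orientation': array([-1.799791e+02,  1.380000e-02, -1.678286e+02]), 'force': array([ 0.4737, -0.6243,  1.6967]), 'opening': np.float64(0.0597), 'joint_pos': array([-8.64900e+00,  2.67834e+01, -1.40378e+01,  1.93000e-02,
       -4.91585e+01, -6.91923e+01])} 16.25
```

Call:
jog_arm(
  motion=[
    {"offset": [0, 0, 0], "roll": 0, "hand": 75},
    {"offset": [0, 0, 0], "roll": 0, "hand": 75},
    {"offset": [0, 0, 0], "roll": 0, "hand": 75},
    {"offset": [0, 0, 0], "roll": 0, "hand": 75},
    {"offset": [0, 0, 0], "roll": 0, "hand": 75},
    {"offset": [0, 0, -15], "roll": 0, "hand": 80},
    {"offset": [0, 0, -50], "roll": 0, "hand": 80},
    {"offset": [0, 0, -90], "roll": 0, "hand": 80},
    {"offset": [0, 0, -130], "roll": 0, "hand": 80},
    {"offset": [0, 0, -150], "roll": 0, "hand": 80},
    {"offset": [0, 0, -150], "roll": 0, "hand": 80},
    {"offset": [0, 0, -150], "roll": 0, "hand": 80},
  ],
)

```text
clock: 17.3
tool_pos: [0.5867, -0.2831, 0.2171]
orientation: [-179.9, 0.2, -167.8]
force: [0.6, -0.2, -1.4]
opening: 0.0801
```

```bash
python3 - <<'E'
from h import *
s=snap('wrist'); save(s,'wP2c',(120,60,384,260),3)
E
python3 avg.py
```

```text
{'tool_pos': array([ 0.5855, -0.2828,  0.2143]), 'orientation': array([ 1.799429e+02, -7.360000e-02, -1.678451e+02]), 'force': array([ 0.2575, -0.001 , -0.3324]), 'opening': np.float64(0.0802), 'joint_pos': array([-8.64060e+00,  1.91313e+01, -4.48300e+00, -2.97000e-02,
       -6.64748e+01, -6.91927e+01])} 17.5
```

View pics/wP2c.png

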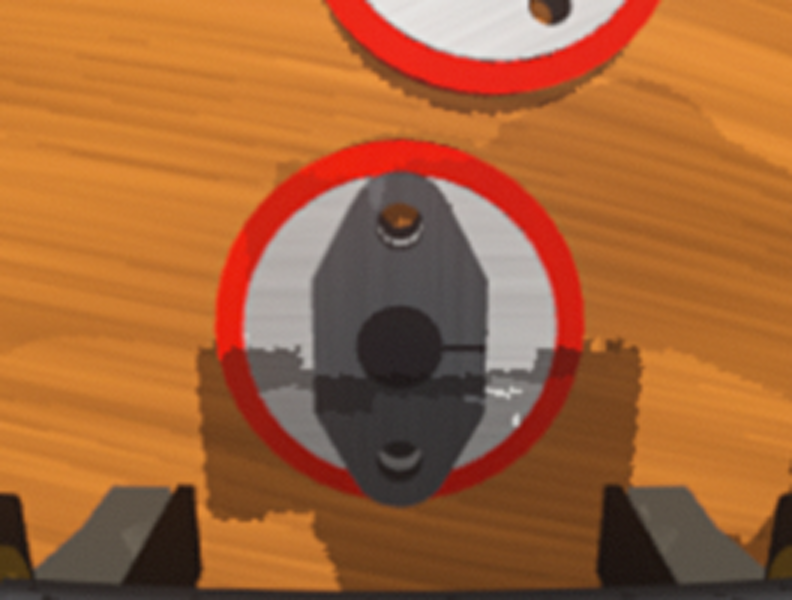

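Both bushes are seated, and P2's holes line up at crop (400,222) and (400,458). Now to the screws: the jaws must open across the block, so yaw is about -82.5°.

```bash
python3 go.py .4711 -.1059 .2 -82.5 1
```

```text
offset [ 74.4 197.1  14.2] roll -1.4895 rows>= 12 | pos [ 0.5854 -0.2829  0.2138] rpy [ 1.7993e+02 -1.4000e-01 -1.6784e+02] q [ -8.6  19.2  -4.5  -0.  -66.5 -69.2] F [ 0.1  0.7 -0.6] open 0.0799 t 17.55
```

Call:
jog_arm(
  motion=[
    {"offset": [74, 197, 14], "roll": -1.489, "hand": 60},
    {"offset": [74, 197, 14], "roll": -1.489, "hand": 60},
    {"offset": [74, 197, 14], "roll": -1.489, "hand": 60},
    {"offset": [74, 197, 14], "roll": -1.489, "hand": 60},
    {"offset": [74, 197, 14], "roll": -1.489, "hand": 60},
    {"offset": [74, 197, 14], "roll": -1.489, "hand": 60},
    {"offset": [74, 197, 14], "roll": -1.489, "hand": 60},
    {"offset": [74, 197, 14], "roll": -1.489, "hand": 60},
    {"offset": [74, 197, 14], "roll": -1.489, "hand": 60},
    {"offset": [74, 197, 14], "roll": -1.489, "hand": 60},
    {"offset": [74, 197, 14], "roll": -1.489, "hand": 60},
    {"offset": [74, 197, 14], "roll": -1.489, "hand": 60},
    {"offset": [74, 197, 14], "roll": -1.489, "hand": 60},
    {"offset": [74, 197, 14], "roll": -1.489, "hand": 60},
    {"offset": [74, 197, 14], "roll": -1.489, "hand": 60},
    {"offset": [74, 197, 14], "roll": -1.489, "hand": 60},
  ],
)

```text
clock: 18.88
tool_pos: [0.4721, -0.1061, 0.2011]
orientation: [180.0, -0.0, -82.7]
force: [-0.4, -0.8, -0.2]
opening: 0.06
```

```bash
python3 avg.py
cat > ws.py <<'E'
from m import *
s=snap('wrist'); save(s,'wS',(120,60,384,260),3)
hsv=cv2.cvtColor(s['img'],cv2.COLOR_RGB2HSV).astype(int); S,V=hsv[...,1],hsv[...,2]
m=np.zeros(S.shape,bool); m[60:225,200:310]=(V<110)[60:225,200:310]
m=cv2.morphologyEx(m.astype(np.uint8),cv2.MORPH_CLOSE,np.ones((3,3)))
for c,P in world_contour(s,m,.076,60):
    (x,y),r=cv2.minEnclosingCircle((P*1e3).astype(np.float32)); print('dark',cv2.boundingRect(c),axis(P)[0],'circ',x,y,r,cv2.contourArea(c))
print(proj(s,[*s['obs']['tool_pos'][:2],.076]),s['obs']['tool_pos'])
E
python3 ws.py
```

```text
{'tool_pos': array([ 0.4722, -0.1061,  0.2012]), 'orientation': array([ 1.799827e+02, -1.100000e-03, -8.263320e+01]), 'force': array([ 0.1704, -0.3813, -0.2088]), 'opening': np.float64(0.0601), 'joint_pos': array([ 1.06793e+01,  4.03180e+00, -2.58043e+01,  1.00000e-04,
       -6.01811e+01, -3.31260e+00])} 19.0333
dark (246, 207, 21, 18) [ 0.4651 -0.0726] circ 464.3698425292969 -72.11221313476562 11.028014183044434 283.5
dark (279, 172, 9, 35) [ 0.4434 -0.1037] circ 442.5359191894531 -103.57205200195312 17.322282791137695 225.5
dark (246, 171, 21, 23) [ 0.4694 -0.1071] circ 469.21337890625 -107.15196228027344 11.044990539550781 346.5
dark (200, 165, 34, 60) [ 0.5077 -0.0931] circ 507.38232421875 -88.56129455566406 34.372222900390625 1449.5
dark (234, 150, 45, 9) [ 0.4739 -0.1336] circ 472.7379455566406 -130.34466552734375 20.495920181274414 302.0
[253.1534 182.8432] [ 0.4722 -0.1061  0.2013]
```

View pics/wS.png

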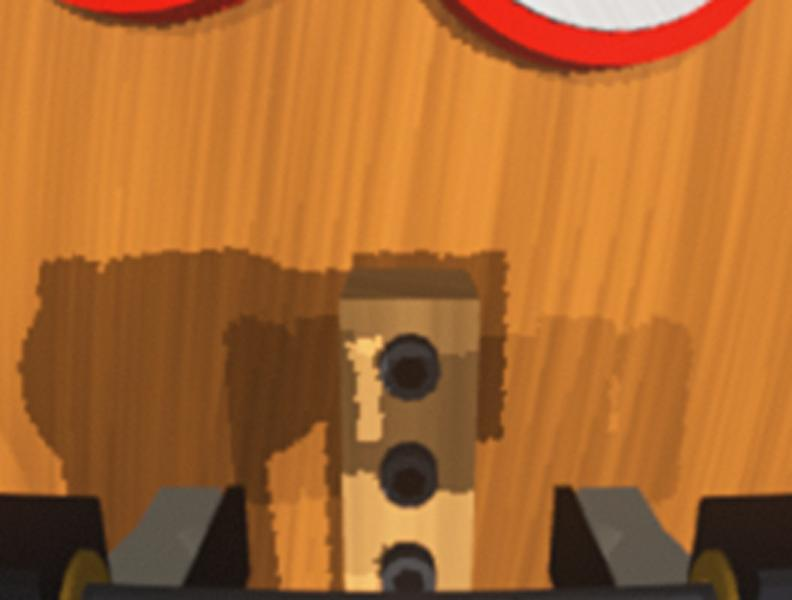

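Screw 7's head is at crop (410,366), about (0.469, -0.106), with screw 6 behind it at (408,474). The row runs parallel to the tool's x axis.

```bash
python3 go.py .4695 -.1061 .0755 -82.6 1
```

```text
offset [ -0.4   2.7 125.9] roll 0.0007 rows>= 4 | pos [ 0.4722 -0.1061  0.2014] rpy [-180.      0.    -82.56] q [ 10.7   4.  -25.8  -0.  -60.2  -3.2] F [0.  0.5 0.7] open 0.0597 t 19.1333
```

Call:
jog_arm(
  motion=[
    {"offset": [-0.4, 2.7, 35], "roll": 0, "hand": 60},
    {"offset": [-0.4, 2.7, 70], "roll": 0, "hand": 60},
    {"offset": [-0.4, 2.7, 100], "roll": 0, "hand": 60},
    {"offset": [-0.4, 2.7, 118], "roll": 0, "hand": 60},
    {"offset": [-0.4, 2.7, 125], "roll": 0, "hand": 60},
    {"offset": [-0.4, 2.7, 125.5], "roll": 0, "hand": 60},
    {"offset": [-0.4, 2.7, 125.5], "roll": 0, "hand": 60},
    {"offset": [-0.4, 2.7, 125.5], "roll": 0, "hand": 60},
  ],
)

```text
clock: 19.8
tool_pos: [0.4706, -0.106, 0.0772]
orientation: [-179.9, -0.0, -82.5]
force: [0.3, -0.8, 0.5]
opening: 0.0597
```

```bash
python3 avg.py
```

```text
{'tool_pos': array([ 0.4705, -0.1059,  0.0772]), 'orientation': array([-1.798614e+02, -4.700000e-03, -8.251280e+01]), 'force': array([-0.3548,  0.2364, -0.175 ]), 'opening': np.float64(0.06), 'joint_pos': array([ 1.07539e+01,  1.23694e+01, -3.52137e+01,  1.87000e-02,
       -4.22788e+01, -3.28050e+00])} 19.95
```

Down another 1.5 mm, then grip.

Call:
jog_arm(
  motion=[
    {"offset": [0, 0.5, 1.5], "roll": 0, "hand": 60},
    {"offset": [0, 0.5, 1.5], "roll": 0, "hand": 5},
    {"offset": [0, 0.5, 1.5], "roll": 0, "hand": 5},
    {"offset": [0, 0.5, 1.5], "roll": 0, "hand": 5},
    {"offset": [0, 0.5, 1.5], "roll": 0, "hand": 5},
    {"offset": [0, 0.5, 1.5], "roll": 0, "hand": 5},
    {"offset": [0, 0.5, 1.5], "roll": 0, "hand": 5},
    {"offset": [0, 0.5, 1.5], "roll": 0, "hand": 5},
  ],
)

```text
clock: 20.67
tool_pos: [0.469, -0.1061, 0.0743]
orientation: [180.0, -0.0, -82.5]
force: [-0.2, -0.7, 0.8]
opening: 0.0191
```

```bash
python3 avg.py
```

```text
{'tool_pos': array([ 0.469 , -0.1061,  0.0743]), 'orientation': array([ 1.799934e+02, -1.100000e-03, -8.252230e+01]), 'force': array([-0.1822, -0.4915,  0.4739]), 'opening': np.float64(0.0189), 'joint_pos': array([ 1.07568e+01,  1.25649e+01, -3.54512e+01,  1.10000e-03,
       -4.19906e+01, -3.27990e+00])} 20.8167
```

Call:
jog_arm(
  motion=[
    {"offset": [0, 0, -20], "roll": 0, "hand": 5},
    {"offset": [0, 0, -50], "roll": 0, "hand": 5},
    {"offset": [0, 0, -85], "roll": 0, "hand": 5},
    {"offset": [0, 0, -115], "roll": 0, "hand": 5},
    {"offset": [0, 0, -125], "roll": 0, "hand": 5},
    {"offset": [0, 0, -125], "roll": 0, "hand": 5},
    {"offset": [0, 0, -125], "roll": 0, "hand": 5},
  ],
)

```text
clock: 21.45
tool_pos: [0.4689, -0.106, 0.1993]
orientation: [-179.9, 0.0, -82.5]
force: [0.8, 0.2, -1.3]
opening: 0.0189
```

```bash
python3 avg.py
python3 - <<'E'
from h import *
s=snap('wrist'); save(s,'wS7',(150,150,360,300),3.6)
np.set_printoptions(suppress=True,precision=1)
t=s['obs']['tool_pos']; Rm=R.from_euler('xyz',s['obs']['orientation'],degrees=True).as_matrix()
for z in (2,-12,-67): print(z,(proj(s,t+Rm@[0,0,-z/1e3])-[150,150])*3.6)
E
```

```text
{'tool_pos': array([ 0.4683, -0.1061,  0.1984]), 'orientation': array([ 8.99279e+01,  2.52000e-02, -8.25393e+01]), 'force': array([ 0.0476,  0.1113, -0.8034]), 'opening': np.float64(0.0189), 'joint_pos': array([ 1.07567e+01,  3.84290e+00, -2.64023e+01, -3.39000e-02,
       -5.98252e+01, -3.27900e+00])} 21.6
2 [372.  347.4]
-12 [371.9 307.3]
-67 [371.6 193.5]
```

View pics/wS7.png

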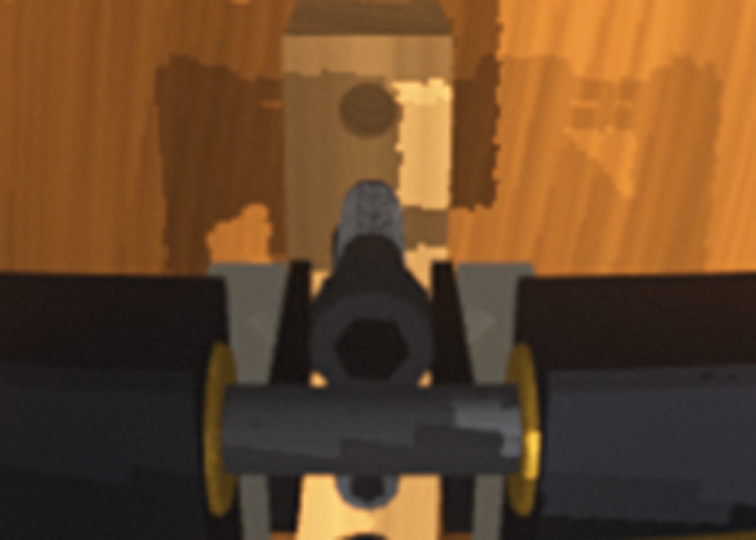

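Screw 7 is gripped dead centre: its socket is at (372,347), exactly where the TCP projects, and it hangs straight. Before placing it I check that no pulley has moved.

```bash
cat > chk.py <<'E'
from m import *
z=np.load('s_top.npz'); s0={k:z[k] for k in z.files}; s1=snap('top')
def reds(s):
    hsv=cv2.cvtColor(s['img'],cv2.COLOR_RGB2HSV).astype(int); H,S,V=hsv[...,0],hsv[...,1],hsv[...,2]
    m=cv2.morphologyEx((((H<6)|(H>173))&(S>150)).astype(np.uint8),cv2.MORPH_CLOSE,np.ones((3,3)))
    out=[]
    for c in cv2.findContours(m,cv2.RETR_EXTERNAL,cv2.CHAIN_APPROX_NONE)[0]:
        h=cv2.convexHull(c)
        if cv2.contourArea(h)>600: (x,y),r=cv2.minEnclosingCircle(h); out.append((round(x,1),round(y,1),round(r,1)))
    return sorted(out)
print(reds(s0)); print(reds(s1))
E
python3 chk.py; python3 go.py .5447 -.2923 .16 -82.5 1
```

```text
[(145.7, 270.3, 29.6), (387.5, 193.5, 29.6), (399.1, 272.6, 31.0)]
[(145.5, 261.5, 27.6), (387.5, 193.6, 29.5)]
offset [194.4 -51.4  38.2] roll -0.0005 rows>= 5 | pos [ 0.4685 -0.1062  0.1983] rpy [179.88  -0.   -82.53] q [ 10.8   3.9 -26.4  -0.  -59.9  -3.3] F [ 0.2  0.2 -0.9] open 0.0189 t 21.75
```

Call:
jog_arm(
  motion=[
    {"offset": [30, -8, 0], "roll": 0, "hand": 5},
    {"offset": [65, -17, 0], "roll": 0, "hand": 5},
    {"offset": [100, -26, 0], "roll": 0, "hand": 5},
    {"offset": [135, -36, 10], "roll": 0, "hand": 5},
    {"offset": [165, -44, 25], "roll": 0, "hand": 5},
    {"offset": [185, -49, 35], "roll": 0, "hand": 5},
    {"offset": [194.5, -51.5, 38], "roll": 0, "hand": 5},
    {"offset": [194.5, -51.5, 38], "roll": 0, "hand": 5},
    {"offset": [194.5, -51.5, 38], "roll": 0, "hand": 5},
    {"offset": [194.5, -51.5, 38], "roll": 0, "hand": 5},
  ],
)

```text
clock: 22.58
tool_pos: [0.5453, -0.2916, 0.1616]
orientation: [-180.0, 0.0, -82.5]
force: [-0.4, -0.2, -0.1]
opening: 0.0188
```

```bash
python3 avg.py; python3 go.py .5447 -.2923 .133 -82.5 1
python3 - <<'E'
from h import *
s=snap('wrist'); save(s,'wh1',(150,80,360,260),3.6)
np.set_printoptions(suppress=True,precision=1)
for p in ((.5447,-.2923,.067),(.6269,-.2745,.067),(.5858,-.2834,.067)): print((proj(s,p)-[150,80])*3.6)
E
```

```text
{'tool_pos': array([ 0.5455, -0.2914,  0.1621]), 'orientation': array([-1.799528e+02, -1.300000e-02, -8.247060e+01]), 'force': array([0.185 , 0.1642, 0.021 ]), 'opening': np.float64(0.0188), 'joint_pos': array([-1.00490e+01,  1.85197e+01, -1.26768e+01, -2.20000e-03,
       -5.87546e+01,  1.75796e+01])} 22.7333
offset [ 0.7  1.1 29.3] roll 0.0009 rows>= 1 | pos [ 0.5456 -0.2914  0.1623] rpy [-1.7993e+02 -2.0000e-02 -8.2450e+01] q [-10.   18.5 -12.7   0.  -58.8  17.6] F [-0.2  0.1 -0.6] open 0.0189 t 22.7833
[376.3 402.1]
[ 36.6 427.4]
[201.4 415.2]
```

View pics/wh1.png

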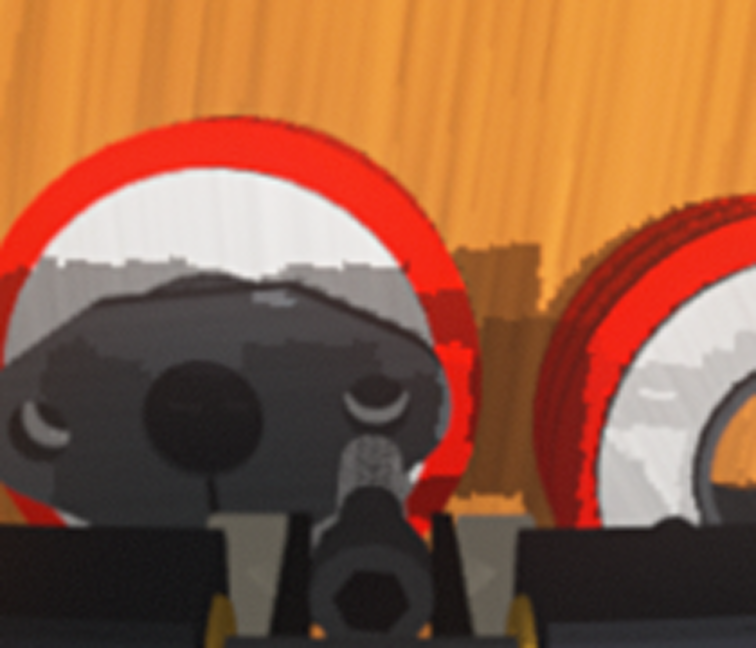

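The predicted hole is at (376,402) and it is seen at (377,400), so the screw is within 1 mm of it. I lower to just above the flange.

Call:
jog_arm(
  motion=[
    {"offset": [0.7, 1.2, 10], "roll": 0, "hand": 5},
    {"offset": [0.7, 1.2, 20], "roll": 0, "hand": 5},
    {"offset": [0.7, 1.2, 25], "roll": 0, "hand": 5},
    {"offset": [0.7, 1.2, 26], "roll": 0, "hand": 5},
    {"offset": [0.7, 1.2, 26], "roll": 0, "hand": 5},
    {"offset": [0.7, 1.2, 26], "roll": 0, "hand": 5},
  ],
)

```text
clock: 23.33
tool_pos: [0.5443, -0.2932, 0.1352]
orientation: [180.0, -0.0, -82.5]
force: [0.6, -0.6, -1.4]
opening: 0.019
```

```bash
python3 avg.py; python3 go.py .5445 -.2923 .133 -82.5 1
```

```text
{'tool_pos': array([ 0.5445, -0.2932,  0.1355]), 'orientation': array([-8.99904e+01, -1.16000e-02, -8.25219e+01]), 'force': array([ 0.0706, -0.1478, -1.3955]), 'opening': np.float64(0.0191), 'joint_pos': array([-1.02329e+01,  1.99461e+01, -1.44368e+01,  9.90000e-03,
       -5.56044e+01,  1.77054e+01])} 23.4833
offset [-0.9 -0.1  2.7] roll -0.0004 rows>= 1 | pos [ 0.5445 -0.2932  0.1357] rpy [-1.7997e+02 -1.0000e-02 -8.2520e+01] q [-10.2  19.9 -14.4   0.  -55.6  17.7] F [ 0.8  1.1 -1.7] open 0.0189 t 23.5333
```

Call:
jog_arm(
  motion=[
    {"offset": [-0.7, 0, 1], "roll": 0, "hand": 5},
    {"offset": [-0.7, 0, 2], "roll": 0, "hand": 5},
    {"offset": [-0.7, 0, 3], "roll": 0, "hand": 5},
    {"offset": [-0.7, 0, 3], "roll": 0, "hand": 5},
  ],
)

```text
clock: 23.87
tool_pos: [0.5441, -0.2924, 0.1321]
orientation: [180.0, 0.0, -82.5]
force: [0.2, -0.3, -1.0]
opening: 0.0187
```

Call:
jog_arm(
  motion=[
    {"offset": [0, 0, 1], "roll": 0, "hand": 5},
    {"offset": [0, 0, 1.5], "roll": 0, "hand": 5},
    {"offset": [0, 0, 1.5], "roll": 0, "hand": 5},
  ],
)

```text
clock: 24.12
tool_pos: [0.5441, -0.2924, 0.1307]
orientation: [180.0, 0.0, -82.5]
force: [-0.6, -0.9, -1.3]
opening: 0.0189
```

```bash
python3 avg.py
```

```text
{'tool_pos': array([ 0.5442, -0.2924,  0.1308]), 'orientation': array([ 1.799936e+02,  1.900000e-03, -8.252250e+01]), 'force': array([-0.194 , -0.0919, -0.8043]), 'opening': np.float64(0.019), 'joint_pos': array([-1.01646e+01,  2.01640e+01, -1.48033e+01,  2.00000e-04,
       -5.50393e+01,  1.76419e+01])} 24.2667
```

The tip is in the hole with no contact force. I go on down through the pulley hole.

Call:
jog_arm(
  motion=[
    {"offset": [0, 0, 4], "roll": 0, "hand": 5},
    {"offset": [0, 0, 8], "roll": 0, "hand": 5},
    {"offset": [0, 0, 12], "roll": 0, "hand": 5},
    {"offset": [0, 0, 15], "roll": 0, "hand": 5},
    {"offset": [0, 0, 18], "roll": 0, "hand": 5},
    {"offset": [0, 0, 20], "roll": 0, "hand": 5},
    {"offset": [0, 0, 21], "roll": 0, "hand": 5},
    {"offset": [0, 0, 21], "roll": 0, "hand": 5},
  ],
)

```text
clock: 24.98
tool_pos: [0.5441, -0.2924, 0.1095]
orientation: [180.0, 0.0, -82.5]
force: [0.4, 0.5, -0.2]
opening: 0.019
```

```bash
python3 avg.py
```

```text
{'tool_pos': array([ 0.5442, -0.2924,  0.1098]), 'orientation': array([-1.70000e-03, -1.60000e-03, -8.25201e+01]), 'force': array([ 0.0857, -0.1273, -0.8159]), 'opening': np.float64(0.019), 'joint_pos': array([-1.01634e+01,  2.13902e+01, -1.60894e+01,  2.60000e-03,
       -5.25215e+01,  1.76417e+01])} 25.1333
```

Call:
jog_arm(
  motion=[
    {"offset": [0, 0, 4], "roll": 0, "hand": 5},
    {"offset": [0, 0, 8], "roll": 0, "hand": 5},
    {"offset": [0, 0, 12], "roll": 0, "hand": 5},
    {"offset": [0, 0, 16], "roll": 0, "hand": 5},
    {"offset": [0, 0, 20], "roll": 0, "hand": 5},
    {"offset": [0, 0, 24], "roll": 0, "hand": 5},
    {"offset": [0, 0, 26], "roll": 0, "hand": 5},
    {"offset": [0, 0, 27], "roll": 0, "hand": 5},
    {"offset": [0, 0, 27], "roll": 0, "hand": 5},
  ],
)

```text
clock: 25.93
tool_pos: [0.5441, -0.2924, 0.0825]
orientation: [180.0, 0.0, -82.5]
force: [0.3, -0.7, -1.0]
opening: 0.0193
```

Call:
jog_arm(
  motion=[
    {"offset": [0, 0, 0], "roll": 0, "hand": 34},
    {"offset": [0, 0, 0], "roll": 0, "hand": 34},
    {"offset": [0, 0, 0], "roll": 0, "hand": 34},
    {"offset": [0, 0, 0], "roll": 0, "hand": 34},
    {"offset": [0, 0, 0], "roll": 0, "hand": 34},
    {"offset": [0, 0, -10], "roll": 0, "hand": 36},
    {"offset": [0, 0, -40], "roll": 0, "hand": 50},
    {"offset": [0, 0, -80], "roll": 0, "hand": 60},
    {"offset": [0, 0, -115], "roll": 0, "hand": 60},
    {"offset": [0, 0, -118], "roll": 0, "hand": 60},
    {"offset": [0, 0, -118], "roll": 0, "hand": 60},
  ],
)

```text
clock: 26.85
tool_pos: [0.5458, -0.2929, 0.2053]
orientation: [-179.6, -0.2, -82.5]
force: [0.6, 0.0, -0.1]
opening: 0.0589
```

```bash
python3 avg.py; python3 chk.py; python3 go.py .4643 -.0687 .2 -82.5 1
```

```text
{'tool_pos': array([ 0.5446, -0.2925,  0.2026]), 'orientation': array([-8.98613e+01, -4.26000e-02, -8.25245e+01]), 'force': array([ 0.0263,  0.0623, -0.5593]), 'opening': np.float64(0.0595), 'joint_pos': array([-1.01654e+01,  1.65469e+01, -9.81980e+00, -1.70000e-03,
       -6.34883e+01,  1.76418e+01])} 27.0
[(145.7, 270.3, 29.6), (387.5, 193.5, 29.6), (399.1, 272.6, 31.0)]
[(146.0, 270.5, 29.7)]
offset [-2.319e+02  4.950e+01  1.000e-01] roll -0.0005 rows>= 6 | pos [ 0.5435 -0.2922  0.1998] rpy [ 1.7989e+02  5.0000e-02 -8.2530e+01] q [-10.2  16.7  -9.9  -0.  -63.4  17.6] F [-0.3  0.6 -0.3] open 0.0603 t 27.1
```

```bash
python3 go.py .464 -.0684 .11 -82.5 1
```

```text
offset [-232.2   49.6   90.1] roll -0.0005 rows>= 7 | pos [ 0.5435 -0.2922  0.1998] rpy [ 1.7989e+02  5.0000e-02 -8.2530e+01] q [-10.2  16.7  -9.9  -0.  -63.4  17.6] F [-0.3  0.6 -0.3] open 0.0603 t 27.1
```

Call:
jog_arm(
  motion=[
    {"offset": [-40, 9, 0], "roll": 0, "hand": 60},
    {"offset": [-80, 17, 0], "roll": 0, "hand": 60},
    {"offset": [-120, 26, 0], "roll": 0, "hand": 60},
    {"offset": [-160, 34, 0], "roll": 0, "hand": 60},
    {"offset": [-195, 42, 0], "roll": 0, "hand": 60},
    {"offset": [-220, 48, 20], "roll": 0, "hand": 60},
    {"offset": [-232, 49.5, 50], "roll": 0, "hand": 60},
    {"offset": [-232, 49.5, 80], "roll": 0, "hand": 60},
    {"offset": [-232, 49.5, 90], "roll": 0, "hand": 60},
    {"offset": [-232, 49.5, 90], "roll": 0, "hand": 60},
    {"offset": [-232, 49.5, 90], "roll": 0, "hand": 60},
    {"offset": [-232, 49.5, 90], "roll": 0, "hand": 60},
  ],
)

```text
clock: 28.1
tool_pos: [0.4656, -0.0689, 0.1114]
orientation: [-180.0, -0.0, -82.5]
force: [0.3, 1.5, 0.4]
opening: 0.0598
```

```bash
python3 avg.py; python3 go.py .464 -.0684 .0748 -82.5 1;python3 ws.py
```

```text
{'tool_pos': array([ 0.4657, -0.0689,  0.1117]), 'orientation': array([-1.799263e+02, -4.800000e-03, -8.253300e+01]), 'force': array([0.0627, 0.6234, 0.3068]), 'opening': np.float64(0.0599), 'joint_pos': array([ 1.56366e+01,  8.53260e+00, -3.42798e+01,  2.08000e-02,
       -4.71152e+01, -8.18380e+00])} 28.25
offset [-0.7  1.5 36.9] roll -0.0009 rows>= 1 | pos [ 0.4655 -0.069   0.1117] rpy [-1.799e+02  1.000e-02 -8.255e+01] q [ 15.6   8.5 -34.3   0.  -47.1  -8.2] F [ 0.2 -0.3  0.2] open 0.06 t 28.3
dark (240, 201, 30, 24) [ 0.4653 -0.0729] circ 464.76580810546875 -71.65478515625 10.952113151550293 552.5
dark (287, 173, 23, 52) [ 0.4375 -0.0842] circ 437.29949951171875 -86.76417541503906 18.817092895507812 905.5
dark (200, 172, 23, 53) [ 0.4951 -0.0789] circ 495.87835693359375 -79.14938354492188 18.95026206970215 1067.5
dark (253, 154, 13, 17) [ 0.4663 -0.106 ] circ 467.75921630859375 -108.09761810302734 5.56878137588501 66.5
[253.3411 219.745 ] [ 0.4655 -0.069   0.1117]
```

Call:
jog_arm(
  motion=[
    {"offset": [-0.5, 1, 12], "roll": 0, "hand": 60},
    {"offset": [-0.5, 1, 25], "roll": 0, "hand": 60},
    {"offset": [-0.5, 1, 33], "roll": 0, "hand": 60},
    {"offset": [-0.5, 1, 36], "roll": 0, "hand": 60},
    {"offset": [-0.5, 1, 36], "roll": 0, "hand": 60},
    {"offset": [-0.5, 1, 36], "roll": 0, "hand": 60},
    {"offset": [-0.5, 1, 36], "roll": 0, "hand": 5},
    {"offset": [-0.5, 1, 36], "roll": 0, "hand": 5},
    {"offset": [-0.5, 1, 36], "roll": 0, "hand": 5},
    {"offset": [-0.5, 1, 36], "roll": 0, "hand": 5},
    {"offset": [-0.5, 1, 36], "roll": 0, "hand": 5},
    {"offset": [-0.5, 1, 36], "roll": 0, "hand": 5},
    {"offset": [-0.5, 1, 36], "roll": 0, "hand": 5},
  ],
)

```text
clock: 29.43
tool_pos: [0.4639, -0.0685, 0.0749]
orientation: [-180.0, 0.0, -82.5]
force: [0.2, -0.0, 0.7]
opening: 0.019
```

```bash
python3 avg.py; python3 go.py .6269 -.2745 .16 -82.5 1
```

```text
{'tool_pos': array([ 0.4639, -0.0685,  0.0749]), 'orientation': array([-8.99980e+01, -6.00000e-04, -8.25212e+01]), 'force': array([-0.2598,  0.2153,  1.2437]), 'opening': np.float64(0.0189), 'joint_pos': array([ 1.57479e+01,  1.14841e+01, -3.68644e+01,  1.30000e-03,
       -4.16496e+01, -8.27010e+00])} 29.5833
offset [ 225.5 -134.8  -85.1] roll -0.0003 rows>= 7 | pos [ 0.4639 -0.0685  0.0749] rpy [-180.     -0.    -82.52] q [ 15.7  11.5 -36.9   0.  -41.7  -8.3] F [ 0.4 -0.7  0.6] open 0.0187 t 29.6333
```

Call:
jog_arm(
  motion=[
    {"offset": [0, 0, -25], "roll": 0, "hand": 5},
    {"offset": [0, 0, -60], "roll": 0, "hand": 5},
    {"offset": [0, 0, -95], "roll": 0, "hand": 5},
    {"offset": [15, -10, -120], "roll": 0, "hand": 5},
    {"offset": [45, -27, -125], "roll": 0, "hand": 5},
    {"offset": [80, -48, -125], "roll": 0, "hand": 5},
    {"offset": [115, -69, -125], "roll": 0, "hand": 5},
    {"offset": [145, -87, -125], "roll": 0, "hand": 5},
    {"offset": [175, -105, -120], "roll": 0, "hand": 5},
    {"offset": [200, -120, -105], "roll": 0, "hand": 5},
    {"offset": [218, -130, -90], "roll": 0, "hand": 5},
    {"offset": [225.5, -135, -85], "roll": 0, "hand": 5},
    {"offset": [225.5, -135, -85], "roll": 0, "hand": 5},
    {"offset": [225.5, -135, -85], "roll": 0, "hand": 5},
    {"offset": [225.5, -135, -85], "roll": 0, "hand": 5},
  ],
)

```text
clock: 30.88
tool_pos: [0.6269, -0.2739, 0.1605]
orientation: [-180.0, -0.0, -82.5]
force: [-0.5, -0.5, 0.1]
opening: 0.0185
```

```bash
python3 avg.py; python3 go.py .6267 -.2745 .137 -82.5 1
python3 - <<'E'
from h import *
s=snap('wrist'); save(s,'wh2',(150,80,360,260),3.6)
np.set_printoptions(suppress=True,precision=1)
for p in ((.6269,-.2745,.067),(.5442,-.2924,.081),(.5858,-.2834,.067)): print((proj(s,p)-[150,80])*3.6)
E
```

```text
{'tool_pos': array([ 0.6271, -0.2737,  0.161 ]), 'orientation': array([-1.799295e+02, -2.050000e-02, -8.247410e+01]), 'force': array([-0.0177, -0.0225, -0.4792]), 'opening': np.float64(0.0186), 'joint_pos': array([-7.30190e+00,  2.43134e+01, -3.87510e+00,  2.10000e-03,
       -6.17381e+01,  1.48269e+01])} 31.0333
offset [ 0.7  0.7 24.2] roll 0.0006 rows>= 1 | pos [ 0.6273 -0.2737  0.1612] rpy [-1.799e+02 -3.000e-02 -8.247e+01] q [ -7.3  24.3  -3.9  -0.  -61.7  14.8] F [ 0.7 -0.2 -0.4] open 0.0186 t 31.0833
[374.1 403.6]
[739.8 393.4]
[550.8 389.9]
```

View pics/wh2.png

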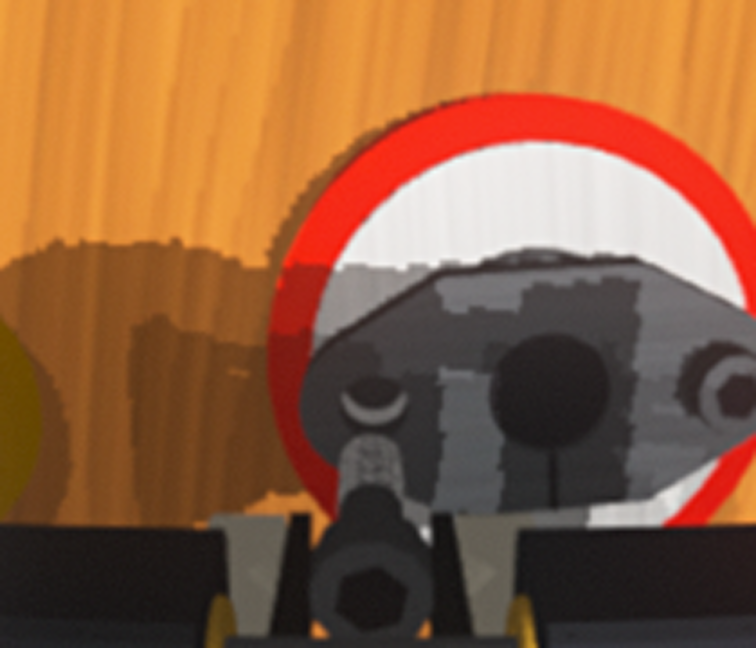

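The first screw's head sits on the flange, seen at (735,393) against a predicted (740,393). The second hole is at (375,400) against a predicted (374,404).

Call:
jog_arm(
  motion=[
    {"offset": [0.6, 0.5, 10], "roll": 0, "hand": 5},
    {"offset": [0.6, 0.5, 20], "roll": 0, "hand": 5},
    {"offset": [0.6, 0.5, 23], "roll": 0, "hand": 5},
    {"offset": [0.6, 0.5, 24], "roll": 0, "hand": 5},
    {"offset": [0.6, 0.5, 24], "roll": 0, "hand": 5},
    {"offset": [0.6, 0.5, 24], "roll": 0, "hand": 5},
  ],
)

```text
clock: 31.63
tool_pos: [0.6267, -0.2753, 0.1357]
orientation: [180.0, -0.0, -82.5]
force: [-0.1, 0.7, -1.2]
opening: 0.0193
```

```bash
python3 avg.py; python3 go.py .6267 -.2748 .133 -82.5 1
```

```text
{'tool_pos': array([ 0.6268, -0.2753,  0.136 ]), 'orientation': array([-8.99883e+01, -1.12000e-02, -8.25211e+01]), 'force': array([-0.4208,  0.0893, -0.6179]), 'opening': np.float64(0.0189), 'joint_pos': array([-7.43330e+00,  2.55575e+01, -5.40330e+00,  9.10000e-03,
       -5.90251e+01,  1.49074e+01])} 31.7833
offset [-0.4  0.1  3.2] roll -0.0004 rows>= 1 | pos [ 0.6269 -0.2752  0.1362] rpy [-1.7997e+02 -1.0000e-02 -8.2520e+01] q [ -7.4  25.5  -5.4   0.  -59.   14.9] F [ 0.5  0.7 -0.2] open 0.0187 t 31.8333
```

Call:
jog_arm(
  motion=[
    {"offset": [-0.4, 0.1, 1], "roll": 0, "hand": 5},
    {"offset": [-0.4, 0.1, 2], "roll": 0, "hand": 5},
    {"offset": [-0.4, 0.1, 2.5], "roll": 0, "hand": 5},
    {"offset": [-0.4, 0.1, 2.5], "roll": 0, "hand": 5},
  ],
)

```text
clock: 32.17
tool_pos: [0.6264, -0.2748, 0.1332]
orientation: [180.0, 0.0, -82.5]
force: [-0.0, 0.2, -1.3]
opening: 0.019
```

Call:
jog_arm(
  motion=[
    {"offset": [0, 0, 1], "roll": 0, "hand": 5},
    {"offset": [0, 0, 2], "roll": 0, "hand": 5},
    {"offset": [0, 0, 2], "roll": 0, "hand": 5},
    {"offset": [0, 0, 2], "roll": 0, "hand": 5},
  ],
)

```text
clock: 32.5
tool_pos: [0.6265, -0.2748, 0.1313]
orientation: [180.0, 0.0, -82.5]
force: [0.6, 0.0, -0.2]
opening: 0.0188
```

```bash
python3 avg.py
```

```text
{'tool_pos': array([ 0.6265, -0.2748,  0.1313]), 'orientation': array([ 8.99965e+01, -1.00000e-04, -8.25212e+01]), 'force': array([ 0.1224,  0.0655, -0.6721]), 'opening': np.float64(0.0188), 'joint_pos': array([-7.39850e+00,  2.57567e+01, -5.74790e+00,  1.10000e-03,
       -5.84987e+01,  1.48767e+01])} 32.65
```

Call:
jog_arm(
  motion=[
    {"offset": [0, 0, 4], "roll": 0, "hand": 5},
    {"offset": [0, 0, 8], "roll": 0, "hand": 5},
    {"offset": [0, 0, 12], "roll": 0, "hand": 5},
    {"offset": [0, 0, 15], "roll": 0, "hand": 5},
    {"offset": [0, 0, 18], "roll": 0, "hand": 5},
    {"offset": [0, 0, 20], "roll": 0, "hand": 5},
    {"offset": [0, 0, 21], "roll": 0, "hand": 5},
    {"offset": [0, 0, 21], "roll": 0, "hand": 5},
  ],
)

```text
clock: 33.37
tool_pos: [0.6264, -0.2748, 0.11]
orientation: [180.0, 0.0, -82.5]
force: [-0.2, -0.1, -1.5]
opening: 0.019
```

Call:
jog_arm(
  motion=[
    {"offset": [0, 0, 4], "roll": 0, "hand": 5},
    {"offset": [0, 0, 8], "roll": 0, "hand": 5},
    {"offset": [0, 0, 12], "roll": 0, "hand": 5},
    {"offset": [0, 0, 16], "roll": 0, "hand": 5},
    {"offset": [0, 0, 20], "roll": 0, "hand": 5},
    {"offset": [0, 0, 24], "roll": 0, "hand": 5},
    {"offset": [0, 0, 26], "roll": 0, "hand": 5},
    {"offset": [0, 0, 27], "roll": 0, "hand": 5},
    {"offset": [0, 0, 27], "roll": 0, "hand": 5},
  ],
)

```text
clock: 34.12
tool_pos: [0.6264, -0.2748, 0.083]
orientation: [180.0, 0.0, -82.5]
force: [0.2, 1.3, -0.9]
opening: 0.0192
```

Call:
jog_arm(
  motion=[
    {"offset": [0, 0, 0], "roll": 0, "hand": 34},
    {"offset": [0, 0, 0], "roll": 0, "hand": 34},
    {"offset": [0, 0, 0], "roll": 0, "hand": 34},
    {"offset": [0, 0, 0], "roll": 0, "hand": 34},
    {"offset": [0, 0, 0], "roll": 0, "hand": 34},
    {"offset": [0, 0, -10], "roll": 0, "hand": 36},
    {"offset": [0, 0, -40], "roll": 0, "hand": 50},
    {"offset": [0, 0, -80], "roll": 0, "hand": 60},
    {"offset": [0, 0, -115], "roll": 0, "hand": 60},
    {"offset": [0, 0, -118], "roll": 0, "hand": 60},
    {"offset": [0, 0, -118], "roll": 0, "hand": 60},
  ],
)

```text
clock: 35.03
tool_pos: [0.6282, -0.2752, 0.2061]
orientation: [-179.6, -0.1, -82.5]
force: [-1.1, -0.5, -0.2]
opening: 0.0591
```

```bash
python3 avg.py; python3 chk.py; python3 go.py .4393 .12 .11 -82.5 1
```

```text
{'tool_pos': array([ 0.6269, -0.2748,  0.2031]), 'orientation': array([-8.98595e+01, -3.47000e-02, -8.25241e+01]), 'force': array([ 0.1234,  0.3468, -0.468 ]), 'opening': np.float64(0.0593), 'joint_pos': array([-7.39920e+00,  2.25512e+01, -8.72800e-01, -2.80000e-03,
       -6.64313e+01,  1.48764e+01])} 35.1833
[(145.7, 270.3, 29.6), (387.5, 193.5, 29.6), (399.1, 272.6, 31.0)]
[(145.7, 270.3, 29.6)]
offset [-415.4  133.4   90.7] roll -0.0005 rows>= 11 | pos [ 0.6258 -0.2746  0.2001] rpy [ 1.7988e+02  5.0000e-02 -8.2530e+01] q [ -7.4  22.7  -1.   -0.  -66.4  14.9] F [-0.5 -0.2 -0.6] open 0.06 t 35.2833
```

Call:
jog_arm(
  motion=[
    {"offset": [-38, 12, 0], "roll": 0, "hand": 60},
    {"offset": [-76, 24, 0], "roll": 0, "hand": 60},
    {"offset": [-114, 37, 0], "roll": 0, "hand": 60},
    {"offset": [-152, 49, 0], "roll": 0, "hand": 60},
    {"offset": [-190, 61, 0], "roll": 0, "hand": 60},
    {"offset": [-228, 73, 0], "roll": 0, "hand": 60},
    {"offset": [-266, 85, 0], "roll": 0, "hand": 60},
    {"offset": [-304, 98, 0], "roll": 0, "hand": 60},
    {"offset": [-342, 110, 0], "roll": 0, "hand": 60},
    {"offset": [-375, 120, 0], "roll": 0, "hand": 60},
    {"offset": [-402, 129, 10], "roll": 0, "hand": 60},
    {"offset": [-415.5, 133.5, 40], "roll": 0, "hand": 60},
    {"offset": [-415.5, 133.5, 75], "roll": 0, "hand": 60},
    {"offset": [-415.5, 133.5, 90], "roll": 0, "hand": 60},
    {"offset": [-415.5, 133.5, 90], "roll": 0, "hand": 60},
    {"offset": [-415.5, 133.5, 90], "roll": 0, "hand": 60},
    {"offset": [-415.5, 133.5, 90], "roll": 0, "hand": 60},
  ],
)

```text
clock: 36.7
tool_pos: [0.4408, 0.12, 0.1121]
orientation: [-180.0, -0.0, -82.5]
force: [-0.3, 0.7, 0.7]
opening: 0.0599
```

```bash
python3 avg.py; python3 go.py .4393 .12 .0748 -82.5 1;python3 - <<'E'
from m import *
s=snap('wrist'); V=cv2.cvtColor(s['img'],cv2.COLOR_RGB2HSV)[...,2]; save(s,'wS1',(150,120,360,300),3.6)
print((proj(s,[.4393,.12,.076])-[150,120])*3.6)
E
```

```text
{'tool_pos': array([0.4409, 0.1201, 0.1124]), 'orientation': array([-1.799117e+02,  3.410000e-02, -8.253380e+01]), 'force': array([0.0421, 0.1638, 0.2667]), 'opening': np.float64(0.0598), 'joint_pos': array([ 4.00703e+01,  7.17180e+00, -3.58458e+01,  2.58000e-02,
       -4.68896e+01, -3.26218e+01])} 36.85
offset [-0.1  1.5 37.6] roll -0.0008 rows>= 1 | pos [0.4408 0.12   0.1124] rpy [-1.799e+02  6.000e-02 -8.255e+01] q [ 40.1   7.1 -35.9   0.  -46.9 -32.6] F [ 0.1 -0.2 -0.5] open 0.0602 t 36.9
[379.8742 358.2537]
```

View pics/wS1.png

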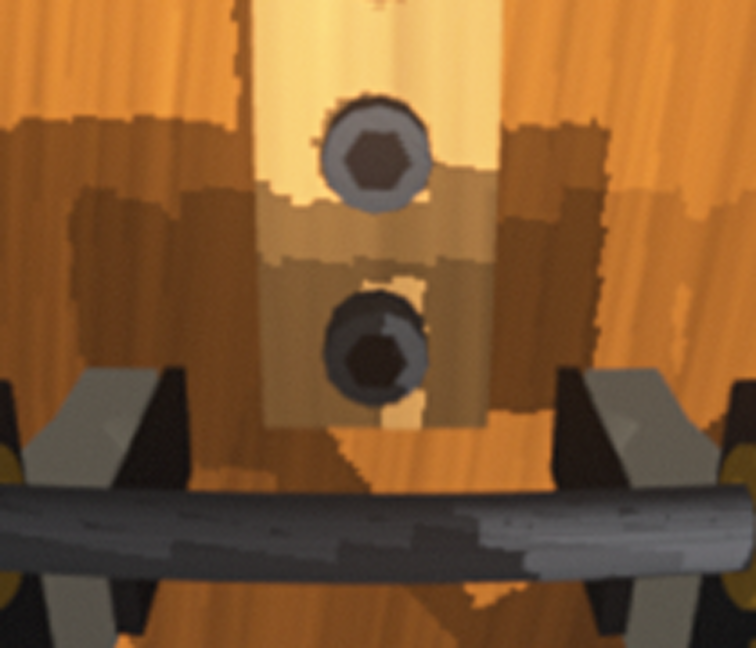

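Screw 1's socket is at (376,359) against a predicted (380,358), so I grip it.

Call:
jog_arm(
  motion=[
    {"offset": [0, 0.6, 12], "roll": 0, "hand": 60},
    {"offset": [0, 0.6, 25], "roll": 0, "hand": 60},
    {"offset": [0, 0.6, 33], "roll": 0, "hand": 60},
    {"offset": [0, 0.6, 36.5], "roll": 0, "hand": 60},
    {"offset": [0, 0.6, 36.5], "roll": 0, "hand": 60},
    {"offset": [0, 0.6, 36.5], "roll": 0, "hand": 60},
    {"offset": [0, 0.6, 36.5], "roll": 0, "hand": 5},
    {"offset": [0, 0.6, 36.5], "roll": 0, "hand": 5},
    {"offset": [0, 0.6, 36.5], "roll": 0, "hand": 5},
    {"offset": [0, 0.6, 36.5], "roll": 0, "hand": 5},
    {"offset": [0, 0.6, 36.5], "roll": 0, "hand": 5},
    {"offset": [0, 0.6, 36.5], "roll": 0, "hand": 5},
    {"offset": [0, 0.6, 36.5], "roll": 0, "hand": 5},
  ],
)

```text
clock: 38.03
tool_pos: [0.4395, 0.1198, 0.0749]
orientation: [-180.0, 0.0, -82.5]
force: [-0.6, -0.5, 1.6]
opening: 0.0189
```

```bash
python3 avg.py; python3 -c "
import numpy as np
a=np.radians(-98.36); c=np.array([.3842,.3231])-.0022*np.array([np.cos(a),np.sin(a)]); print(c,c+.042*np.array([np.cos(a),np.sin(a)]),c-.042*np.array([np.cos(a),np.sin(a)]))"; python3 go.py .379 .284 .16 -98 1
```

```text
{'tool_pos': array([0.4395, 0.1198, 0.0749]), 'orientation': array([-1.799936e+02,  2.300000e-03, -8.252020e+01]), 'force': array([-0.2382, -0.01  ,  1.4946]), 'opening': np.float64(0.0188), 'joint_pos': array([ 4.01455e+01,  1.03099e+01, -3.84703e+01,  2.30000e-03,
       -4.12132e+01, -3.26674e+01])} 38.1833
[0.38451986 0.32527662] [0.37841338 0.28372291] [0.39062634 0.36683033]
offset [-170.7   38.6  -85.1] roll 0.2702 rows>= 5 | pos [0.4395 0.1198 0.0749] rpy [-179.99    0.    -82.52] q [ 40.1  10.3 -38.5   0.  -41.2 -32.7] F [-0.1 -0.1  1.8] open 0.0186 t 38.2333
```

```bash
python3 go.py .3906 .3668 .16 -82.5 1
```

```text
offset [-251.3   16.3  -85.1] roll -0.0003 rows>= 7 | pos [0.4395 0.1198 0.0749] rpy [-179.99    0.    -82.52] q [ 40.1  10.3 -38.5   0.  -41.2 -32.7] F [-0.1 -0.1  1.8] open 0.0186 t 38.2333
```

Call:
jog_arm(
  motion=[
    {"offset": [0, 0, -25], "roll": 0, "hand": 5},
    {"offset": [0, 0, -60], "roll": 0, "hand": 5},
    {"offset": [0, 0, -95], "roll": 0, "hand": 5},
    {"offset": [-15, 1, -120], "roll": 0, "hand": 5},
    {"offset": [-45, 3, -125], "roll": 0, "hand": 5},
    {"offset": [-80, 5, -125], "roll": 0, "hand": 5},
    {"offset": [-115, 7, -125], "roll": 0, "hand": 5},
    {"offset": [-150, 10, -125], "roll": 0, "hand": 5},
    {"offset": [-185, 12, -125], "roll": 0, "hand": 5},
    {"offset": [-215, 14, -115], "roll": 0, "hand": 5},
    {"offset": [-240, 15.5, -100], "roll": 0, "hand": 5},
    {"offset": [-251, 16.5, -88], "roll": 0, "hand": 5},
    {"offset": [-251, 16.5, -85], "roll": 0, "hand": 5},
    {"offset": [-251, 16.5, -85], "roll": 0, "hand": 5},
    {"offset": [-251, 16.5, -85], "roll": 0, "hand": 5},
  ],
)

```text
clock: 39.48
tool_pos: [0.3904, 0.3658, 0.1598]
orientation: [180.0, -0.0, -82.5]
force: [0.9, 0.1, -0.3]
opening: 0.0187
```

```bash
python3 avg.py; python3 go.py .3906 .3668 .137 -82.5 1
python3 - <<'E'
from h import *
s=snap('wrist'); save(s,'wh3',(150,40,360,260),2.7)
np.set_printoptions(suppress=True,precision=1)
for p in ((.3906,.3668,.067),(.3784,.2837,.067),(.3845,.3253,.067)): print((proj(s,p)-[150,40])*2.7)
E
python3 chk.py
```

```text
{'tool_pos': array([0.3907, 0.3659, 0.1604]), 'orientation': array([-8.99824e+01,  1.18000e-02, -8.25508e+01]), 'force': array([ 0.5172, -0.3231, -0.8684]), 'opening': np.float64(0.0189), 'joint_pos': array([ 6.41225e+01,  1.12013e+01, -2.31452e+01,  1.00000e-02,
       -5.56340e+01, -5.66789e+01])} 39.6333
offset [-0.7  0.2 23.7] roll -0.0013 rows>= 1 | pos [0.3909 0.3661 0.1607] rpy [-1.7995e+02  6.0000e-02 -8.2570e+01] q [ 64.1  11.2 -23.1   0.  -55.6 -56.7] F [ 0.2  0.4 -1.2] open 0.0189 t 39.6833
[279.5 415.2]
[357.3 154.5]
[317.6 288. ]
[(145.7, 270.3, 29.6), (387.5, 193.5, 29.6), (399.1, 272.6, 31.0)]
[(146.2, 271.2, 30.0), (387.5, 193.5, 29.5), (388.4, 258.2, 30.4)]
```

View pics/wh3.png

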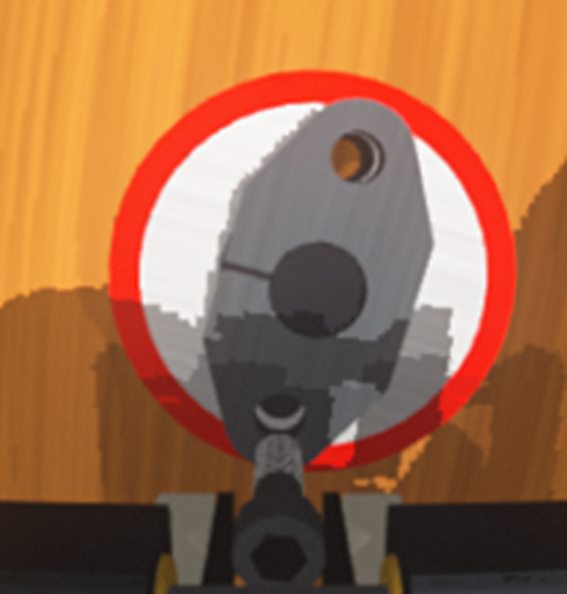

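The target hole is at (280,412) against a predicted (279.5,415), and the plug is at (318,289) against (317.6,288). The spare pulley P3 has been knocked aside, which doesn't matter, as P1 and P2 are unmoved.

Call:
jog_arm(
  motion=[
    {"offset": [-0.5, 0.1, 10], "roll": 0, "hand": 5},
    {"offset": [-0.5, 0.1, 20], "roll": 0, "hand": 5},
    {"offset": [-0.5, 0.1, 23], "roll": 0, "hand": 5},
    {"offset": [-0.5, 0.1, 23.5], "roll": 0, "hand": 5},
    {"offset": [-0.5, 0.1, 23.5], "roll": 0, "hand": 5},
    {"offset": [-0.5, 0.1, 23.5], "roll": 0, "hand": 5},
  ],
)

```text
clock: 40.28
tool_pos: [0.3904, 0.367, 0.1363]
orientation: [180.0, -0.0, -82.5]
force: [-1.0, 0.3, -1.3]
opening: 0.0189
```

```bash
python3 avg.py; python3 go.py .3906 .3664 .133 -82.5 1
```

```text
{'tool_pos': array([0.3904, 0.3671, 0.1365]), 'orientation': array([-8.99892e+01,  4.60000e-03, -8.25152e+01]), 'force': array([-0.1849,  0.0581, -0.9025]), 'opening': np.float64(0.019), 'joint_pos': array([ 6.42167e+01,  1.27165e+01, -2.47688e+01,  8.20000e-03,
       -5.25050e+01, -5.67368e+01])} 40.4333
offset [ 0.8 -0.1  3.6] roll -0.0003 rows>= 1 | pos [0.3904 0.3671 0.1366] rpy [-1.7998e+02  2.0000e-02 -8.2520e+01] q [ 64.2  12.7 -24.8   0.  -52.5 -56.7] F [ 0.1  1.2 -1.5] open 0.0192 t 40.4833
```

Call:
jog_arm(
  motion=[
    {"offset": [0.5, 0, 1], "roll": 0, "hand": 5},
    {"offset": [0.5, 0, 2], "roll": 0, "hand": 5},
    {"offset": [0.5, 0, 3], "roll": 0, "hand": 5},
    {"offset": [0.5, 0, 3], "roll": 0, "hand": 5},
  ],
)

```text
clock: 40.82
tool_pos: [0.3903, 0.3663, 0.1331]
orientation: [180.0, -0.0, -82.5]
force: [-0.6, -0.2, 0.1]
opening: 0.0188
```

Call:
jog_arm(
  motion=[
    {"offset": [0, 0, 1], "roll": 0, "hand": 5},
    {"offset": [0, 0, 2], "roll": 0, "hand": 5},
    {"offset": [0, 0, 2], "roll": 0, "hand": 5},
    {"offset": [0, 0, 2], "roll": 0, "hand": 5},
  ],
)

```text
clock: 41.15
tool_pos: [0.3904, 0.3664, 0.1313]
orientation: [180.0, -0.0, -82.5]
force: [0.2, 0.1, -0.4]
opening: 0.0189
```

```bash
python3 avg.py
```

```text
{'tool_pos': array([0.3904, 0.3665, 0.1313]), 'orientation': array([-2.00000e-04, -2.60000e-03, -8.25214e+01]), 'force': array([-0.2779,  0.2434, -0.4732]), 'opening': np.float64(0.0189), 'joint_pos': array([ 6.41825e+01,  1.30137e+01, -2.51657e+01,  1.60000e-03,
       -5.18228e+01, -5.67050e+01])} 41.3
```

Call:
jog_arm(
  motion=[
    {"offset": [0, 0, 4], "roll": 0, "hand": 5},
    {"offset": [0, 0, 8], "roll": 0, "hand": 5},
    {"offset": [0, 0, 12], "roll": 0, "hand": 5},
    {"offset": [0, 0, 15], "roll": 0, "hand": 5},
    {"offset": [0, 0, 18], "roll": 0, "hand": 5},
    {"offset": [0, 0, 20], "roll": 0, "hand": 5},
    {"offset": [0, 0, 21], "roll": 0, "hand": 5},
    {"offset": [0, 0, 21], "roll": 0, "hand": 5},
  ],
)

```text
clock: 42.02
tool_pos: [0.3903, 0.3663, 0.1101]
orientation: [180.0, -0.0, -82.5]
force: [0.2, 0.5, -0.3]
opening: 0.0188
```

Call:
jog_arm(
  motion=[
    {"offset": [0, 0, 4], "roll": 0, "hand": 5},
    {"offset": [0, 0, 8], "roll": 0, "hand": 5},
    {"offset": [0, 0, 12], "roll": 0, "hand": 5},
    {"offset": [0, 0, 16], "roll": 0, "hand": 5},
    {"offset": [0, 0, 20], "roll": 0, "hand": 5},
    {"offset": [0, 0, 24], "roll": 0, "hand": 5},
    {"offset": [0, 0, 26], "roll": 0, "hand": 5},
    {"offset": [0, 0, 27], "roll": 0, "hand": 5},
    {"offset": [0, 0, 27], "roll": 0, "hand": 5},
  ],
)

```text
clock: 42.77
tool_pos: [0.3903, 0.3663, 0.0831]
orientation: [180.0, -0.0, -82.5]
force: [0.1, -0.1, -1.0]
opening: 0.0189
```

Call:
jog_arm(
  motion=[
    {"offset": [0, 0, 0], "roll": 0, "hand": 34},
    {"offset": [0, 0, 0], "roll": 0, "hand": 34},
    {"offset": [0, 0, 0], "roll": 0, "hand": 34},
    {"offset": [0, 0, 0], "roll": 0, "hand": 34},
    {"offset": [0, 0, 0], "roll": 0, "hand": 34},
    {"offset": [0, 0, -10], "roll": 0, "hand": 36},
    {"offset": [0, 0, -40], "roll": 0, "hand": 50},
    {"offset": [0, 0, -80], "roll": 0, "hand": 60},
    {"offset": [0, 0, -115], "roll": 0, "hand": 60},
    {"offset": [0, 0, -118], "roll": 0, "hand": 60},
    {"offset": [0, 0, -118], "roll": 0, "hand": 60},
  ],
)

```text
clock: 43.68
tool_pos: [0.3912, 0.3678, 0.2052]
orientation: [-179.8, 0.3, -82.5]
force: [0.2, 0.1, -0.3]
opening: 0.0589
```

```bash
python3 avg.py; python3 chk.py; python3 go.py .4443 .0823 .11 -82.5 1
```

```text
{'tool_pos': array([0.3905, 0.3667, 0.2027]), 'orientation': array([-89.9304,   0.1132, -82.5257]), 'force': array([ 0.1284, -0.2186, -0.2567]), 'opening': np.float64(0.0596), 'joint_pos': array([ 6.41813e+01,  8.89880e+00, -1.99047e+01, -4.50000e-03,
       -6.10637e+01, -5.67050e+01])} 43.8333
[(145.7, 270.3, 29.6), (387.5, 193.5, 29.6), (399.1, 272.6, 31.0)]
[(146.0, 271.0, 29.8), (387.5, 193.5, 29.5), (388.5, 258.0, 30.5)]
offset [288.  -17.1  90.8] roll -0.0005 rows>= 8 | pos [0.39   0.3658 0.2003] rpy [ 1.7992e+02 -1.0000e-01 -8.2530e+01] q [ 64.2   9.1 -20.   -0.  -61.  -56.7] F [-0.  -0.2 -0.1] open 0.0601 t 43.9333
```

Call:
jog_arm(
  motion=[
    {"offset": [36, -2, 0], "roll": 0, "hand": 60},
    {"offset": [72, -4, 0], "roll": 0, "hand": 60},
    {"offset": [108, -6, 0], "roll": 0, "hand": 60},
    {"offset": [144, -9, 0], "roll": 0, "hand": 60},
    {"offset": [180, -11, 0], "roll": 0, "hand": 60},
    {"offset": [216, -13, 0], "roll": 0, "hand": 60},
    {"offset": [250, -15, 0], "roll": 0, "hand": 60},
    {"offset": [275, -16.5, 10], "roll": 0, "hand": 60},
    {"offset": [288, -17, 40], "roll": 0, "hand": 60},
    {"offset": [288, -17, 75], "roll": 0, "hand": 60},
    {"offset": [288, -17, 90], "roll": 0, "hand": 60},
    {"offset": [288, -17, 90], "roll": 0, "hand": 60},
    {"offset": [288, -17, 90], "roll": 0, "hand": 60},
    {"offset": [288, -17, 90], "roll": 0, "hand": 60},
  ],
)

```text
clock: 45.1
tool_pos: [0.4453, 0.0835, 0.1121]
orientation: [-180.0, -0.0, -82.5]
force: [-0.8, -0.3, 0.2]
opening: 0.0603
```

```bash
python3 avg.py; python3 go.py .4445 .0821 .0748 -82.5 1
```

```text
{'tool_pos': array([0.4454, 0.0837, 0.1124]), 'orientation': array([-1.799142e+02,  2.550000e-02, -8.248100e+01]), 'force': array([-0.3168, -0.0438,  0.3111]), 'opening': np.float64(0.0599), 'joint_pos': array([ 3.56980e+01,  6.82410e+00, -3.62743e+01,  2.48000e-02,
       -4.68139e+01, -2.81959e+01])} 45.25
offset [ 1.6  1.1 37.6] roll 0.0002 rows>= 1 | pos [0.4453 0.0837 0.1124] rpy [-1.7989e+02  5.0000e-02 -8.2490e+01] q [ 35.7   6.8 -36.3   0.  -46.8 -28.2] F [ 0.3  0.2 -0.1] open 0.06 t 45.3
```

Call:
jog_arm(
  motion=[
    {"offset": [0.9, 0.3, 12], "roll": 0, "hand": 60},
    {"offset": [0.9, 0.3, 25], "roll": 0, "hand": 60},
    {"offset": [0.9, 0.3, 33], "roll": 0, "hand": 60},
    {"offset": [0.9, 0.3, 36.5], "roll": 0, "hand": 60},
    {"offset": [0.9, 0.3, 36.5], "roll": 0, "hand": 60},
    {"offset": [0.9, 0.3, 36.5], "roll": 0, "hand": 60},
    {"offset": [0.9, 0.3, 36.5], "roll": 0, "hand": 5},
    {"offset": [0.9, 0.3, 36.5], "roll": 0, "hand": 5},
    {"offset": [0.9, 0.3, 36.5], "roll": 0, "hand": 5},
    {"offset": [0.9, 0.3, 36.5], "roll": 0, "hand": 5},
    {"offset": [0.9, 0.3, 36.5], "roll": 0, "hand": 5},
    {"offset": [0.9, 0.3, 36.5], "roll": 0, "hand": 5},
    {"offset": [0.9, 0.3, 36.5], "roll": 0, "hand": 5},
  ],
)

```text
clock: 46.38
tool_pos: [0.4445, 0.0822, 0.0749]
orientation: [-180.0, 0.0, -82.5]
force: [-0.7, -0.0, 0.9]
opening: 0.0188
```

```bash
python3 avg.py; python3 go.py .3784 .2837 .16 -82.5 1
```

```text
{'tool_pos': array([0.4445, 0.0822, 0.0749]), 'orientation': array([-1.799949e+02,  1.800000e-03, -8.252190e+01]), 'force': array([-0.4451, -0.0965,  0.7261]), 'opening': np.float64(0.0189), 'joint_pos': array([ 3.55804e+01,  1.00031e+01, -3.88844e+01,  1.20000e-03,
       -4.11072e+01, -2.81033e+01])} 46.5333
offset [-208.4   39.3  -85.1] roll -0.0003 rows>= 6 | pos [0.4445 0.0822 0.0749] rpy [-180.     -0.    -82.52] q [ 35.6  10.  -38.9   0.  -41.1 -28.1] F [0.2 0.4 1.5] open 0.0189 t 46.5833
```

Call:
jog_arm(
  motion=[
    {"offset": [0, 0, -25], "roll": 0, "hand": 5},
    {"offset": [0, 0, -60], "roll": 0, "hand": 5},
    {"offset": [0, 0, -95], "roll": 0, "hand": 5},
    {"offset": [-15, 3, -120], "roll": 0, "hand": 5},
    {"offset": [-45, 8, -125], "roll": 0, "hand": 5},
    {"offset": [-80, 15, -125], "roll": 0, "hand": 5},
    {"offset": [-115, 22, -125], "roll": 0, "hand": 5},
    {"offset": [-150, 28, -125], "roll": 0, "hand": 5},
    {"offset": [-180, 34, -115], "roll": 0, "hand": 5},
    {"offset": [-200, 38, -100], "roll": 0, "hand": 5},
    {"offset": [-208.5, 39.5, -88], "roll": 0, "hand": 5},
    {"offset": [-208.5, 39.5, -85], "roll": 0, "hand": 5},
    {"offset": [-208.5, 39.5, -85], "roll": 0, "hand": 5},
    {"offset": [-208.5, 39.5, -85], "roll": 0, "hand": 5},
  ],
)

```text
clock: 47.75
tool_pos: [0.3783, 0.2833, 0.1599]
orientation: [180.0, -0.0, -82.5]
force: [0.8, 0.6, -1.7]
opening: 0.0187
```

```bash
python3 avg.py; python3 go.py .3783 .2837 .137 -82.5 1; python3 chk.py
python3 - <<'E'
from m import *
# screw hole: the brightest/orange-or-dark spot near the predicted hole, flange region V profile
s=snap('wrist'); u=proj(s,[.3783,.2837,.067]); V=cv2.cvtColor(s['img'],cv2.COLOR_RGB2HSV)[...,2].astype(int)
print(u); x,y=u.round().astype(int); print(V[y-12:y+10:2,x-14:x+15:2])
E
```

```text
{'tool_pos': array([0.3786, 0.2834, 0.1603]), 'orientation': array([-8.99796e+01,  1.26000e-02, -8.25554e+01]), 'force': array([ 0.1848,  0.4542, -1.2101]), 'opening': np.float64(0.0187), 'joint_pos': array([ 6.07527e+01,  5.29460e+00, -3.03980e+01,  1.09000e-02,
       -5.42851e+01, -5.33144e+01])} 47.9
offset [-0.3  0.4 23.6] roll -0.0014 rows>= 1 | pos [0.3787 0.2834 0.1606] rpy [-1.7995e+02  5.0000e-02 -8.2580e+01] q [ 60.7   5.3 -30.4   0.  -54.3 -53.3] F [-0.7 -0.3 -1.1] open 0.0185 t 47.95
[(145.7, 270.3, 29.6), (387.5, 193.5, 29.6), (399.1, 272.6, 31.0)]
[(154.0, 269.5, 26.6), (387.5, 194.0, 29.6), (388.4, 258.2, 30.4)]
[253.6508 193.3186]
[[ 63  62  62  62  62  64  63  61  72  74  73  74  73  74  71]
 [ 60  62  61  61  60  62  62  61  63  63  62  68  71  70  71]
 [ 61  61  60  59  61  58  56  54  57  60  61  61  60  61  61]
 [ 61  59  60  57  50  49  48  50  50  50  57  58  60  58  60]
 [ 57  58  61  52  47  48  48  48  49  47  53  64  58  58  59]
 [ 57  56  73  92  51  47  46  46  46  45  88  86  58  60  58]
 [ 56  57  53 108  94  59  49  50  60  93 113  65  57  58  57]
 [ 56  56  49  75 113 115 111 109 112 115  93  47  57  57  56]
 [ 56  56  52  44  51  60  87 107 109  83  44  49  55  55  55]
 [ 55  55  55  48  43  43  43  45  46  41  45  53  57  55  55]
 [ 53  53  53  52  62  88  83  92  81  52  52  53  56  52  52]]
```

The hole is centred on the prediction, so I lower.

Call:
jog_arm(
  motion=[
    {"offset": [0.3, 0.2, 10], "roll": 0, "hand": 5},
    {"offset": [0.3, 0.2, 20], "roll": 0, "hand": 5},
    {"offset": [0.3, 0.2, 23], "roll": 0, "hand": 5},
    {"offset": [0.3, 0.2, 23.5], "roll": 0, "hand": 5},
    {"offset": [0.3, 0.2, 23.5], "roll": 0, "hand": 5},
    {"offset": [0.3, 0.2, 23.5], "roll": 0, "hand": 5},
  ],
)

```text
clock: 48.55
tool_pos: [0.3783, 0.2837, 0.1369]
orientation: [-180.0, 0.0, -82.5]
force: [0.3, 0.4, -0.6]
opening: 0.0187
```

```bash
python3 avg.py; python3 go.py .3783 .2837 .133 -82.5 1
```

```text
{'tool_pos': array([0.3783, 0.2837, 0.1369]), 'orientation': array([-1.799662e+02,  3.200000e-02, -8.251910e+01]), 'force': array([-0.1707,  0.2255, -0.6687]), 'opening': np.float64(0.0188), 'joint_pos': array([ 6.08054e+01,  6.86740e+00, -3.22023e+01,  1.04000e-02,
       -5.08845e+01, -5.33310e+01])} 48.7
offset [-0.  -0.1  3.8] roll -0.0004 rows>= 1 | pos [0.3782 0.2837 0.1368] rpy [-1.7997e+02  3.0000e-02 -8.2520e+01] q [ 60.8   6.9 -32.2   0.  -50.9 -53.3] F [-0.1 -0.8 -0.2] open 0.0187 t 48.75
```

Call:
jog_arm(
  motion=[
    {"offset": [0, 0, 1], "roll": 0, "hand": 5},
    {"offset": [0, 0, 2], "roll": 0, "hand": 5},
    {"offset": [0, 0, 3], "roll": 0, "hand": 5},
    {"offset": [0, 0, 3], "roll": 0, "hand": 5},
  ],
)

```text
clock: 49.08
tool_pos: [0.3779, 0.2833, 0.1331]
orientation: [180.0, -0.0, -82.5]
force: [-0.1, 0.1, -0.4]
opening: 0.0189
```

Call:
jog_arm(
  motion=[
    {"offset": [0, 0, 1], "roll": 0, "hand": 5},
    {"offset": [0, 0, 2], "roll": 0, "hand": 5},
    {"offset": [0, 0, 2], "roll": 0, "hand": 5},
    {"offset": [0, 0, 2], "roll": 0, "hand": 5},
  ],
)

```text
clock: 49.42
tool_pos: [0.378, 0.2834, 0.1312]
orientation: [180.0, -0.0, -82.5]
force: [0.2, -0.4, -0.0]
opening: 0.019
```

```bash
python3 avg.py
```

```text
{'tool_pos': array([0.3781, 0.2834, 0.1313]), 'orientation': array([ 8.99966e+01, -4.80000e-03, -8.25223e+01]), 'force': array([ 0.4404, -0.2359, -0.6077]), 'opening': np.float64(0.0189), 'joint_pos': array([ 6.08087e+01,  7.26280e+00, -3.26096e+01,  1.00000e-04,
       -5.01334e+01, -5.33311e+01])} 49.5667
```

Call:
jog_arm(
  motion=[
    {"offset": [0, 0, 4], "roll": 0, "hand": 5},
    {"offset": [0, 0, 8], "roll": 0, "hand": 5},
    {"offset": [0, 0, 12], "roll": 0, "hand": 5},
    {"offset": [0, 0, 15], "roll": 0, "hand": 5},
    {"offset": [0, 0, 18], "roll": 0, "hand": 5},
    {"offset": [0, 0, 20], "roll": 0, "hand": 5},
    {"offset": [0, 0, 21], "roll": 0, "hand": 5},
    {"offset": [0, 0, 21], "roll": 0, "hand": 5},
  ],
)

```text
clock: 50.28
tool_pos: [0.378, 0.2833, 0.1101]
orientation: [180.0, -0.0, -82.5]
force: [-0.5, -0.8, -0.2]
opening: 0.0186
```

Call:
jog_arm(
  motion=[
    {"offset": [0, 0, 4], "roll": 0, "hand": 5},
    {"offset": [0, 0, 8], "roll": 0, "hand": 5},
    {"offset": [0, 0, 12], "roll": 0, "hand": 5},
    {"offset": [0, 0, 16], "roll": 0, "hand": 5},
    {"offset": [0, 0, 20], "roll": 0, "hand": 5},
    {"offset": [0, 0, 24], "roll": 0, "hand": 5},
    {"offset": [0, 0, 26], "roll": 0, "hand": 5},
    {"offset": [0, 0, 27], "roll": 0, "hand": 5},
    {"offset": [0, 0, 27], "roll": 0, "hand": 5},
  ],
)

```text
clock: 51.03
tool_pos: [0.378, 0.2834, 0.0831]
orientation: [180.0, -0.0, -82.5]
force: [0.8, 0.6, -0.2]
opening: 0.0191
```

Call:
jog_arm(
  motion=[
    {"offset": [0, 0, 0], "roll": 0, "hand": 34},
    {"offset": [0, 0, 0], "roll": 0, "hand": 34},
    {"offset": [0, 0, 0], "roll": 0, "hand": 34},
    {"offset": [0, 0, 0], "roll": 0, "hand": 34},
    {"offset": [0, 0, 0], "roll": 0, "hand": 34},
    {"offset": [0, 0, -10], "roll": 0, "hand": 36},
    {"offset": [0, 0, -40], "roll": 0, "hand": 50},
    {"offset": [0, 0, -80], "roll": 0, "hand": 60},
    {"offset": [0, 0, -115], "roll": 0, "hand": 60},
    {"offset": [-40, 0, -130], "roll": 0, "hand": 60},
    {"offset": [-40, 0, -130], "roll": 0, "hand": 60},
    {"offset": [-40, 0, -130], "roll": 0, "hand": 60},
    {"offset": [-40, 0, -130], "roll": 0, "hand": 60},
  ],
)

```text
clock: 52.12
tool_pos: [0.3724, 0.3229, 0.2129]
orientation: [180.0, -0.0, -82.5]
force: [0.7, -0.9, -0.6]
opening: 0.0594
```

```bash
python3 avg.py; python3 chk.py
python3 - <<'E'
from h import *
s=snap('wrist'); t=snap('top'); q=snap('side')
np.set_printoptions(suppress=True,precision=1)
a=cv2.resize(s['img'][20:240,140:380],(436,400),interpolation=cv2.INTER_CUBIC)
b=cv2.resize(t['img'][150:310,340:440],(250,400),interpolation=cv2.INTER_CUBIC)
d=cv2.resize(q['img'][120:200,110:270],(300,150),interpolation=cv2.INTER_CUBIC)
e=cv2.resize(q['img'][230:384,190:380],(300,243),interpolation=cv2.INTER_CUBIC)
m=np.zeros((600,790,3),np.uint8); m[:400,:436]=a; m[:400,440:690]=b; m[400:550,:300]=d
m[357:600,440:740]=e
cv2.imwrite('pics/final.png',m[:,:,::-1])
f=436/240
for p in ((.3903,.3663,.081),(.3781,.2834,.081),(.3845,.3253,.067)): print((proj(s,p)-[140,20])*f)
for p in ((.5442,-.2924,.081),(.6264,-.2748,.081)): print((proj(t,p)-[340,150])*2.5+[440,0])
E
```

```text
{'tool_pos': array([0.3725, 0.3224, 0.2126]), 'orientation': array([ 1.799387e+02, -6.420000e-02, -8.252480e+01]), 'force': array([ 0.2918, -0.2553,  0.1164]), 'opening': np.float64(0.06), 'joint_pos': array([ 6.37799e+01,  4.35930e+00, -2.38251e+01, -1.75000e-02,
       -6.19031e+01, -5.62966e+01])} 52.2667
[(145.7, 270.3, 29.6), (387.5, 193.5, 29.6), (399.1, 272.6, 31.0)]
[(145.6, 270.3, 30.0), (387.5, 193.4, 29.6), (388.4, 258.2, 30.4)]
[164. 364.]
[205.  219.7]
[183.9 288.6]
[587.1 150.2]
[567.3  64. ]
```

View pics/final.png

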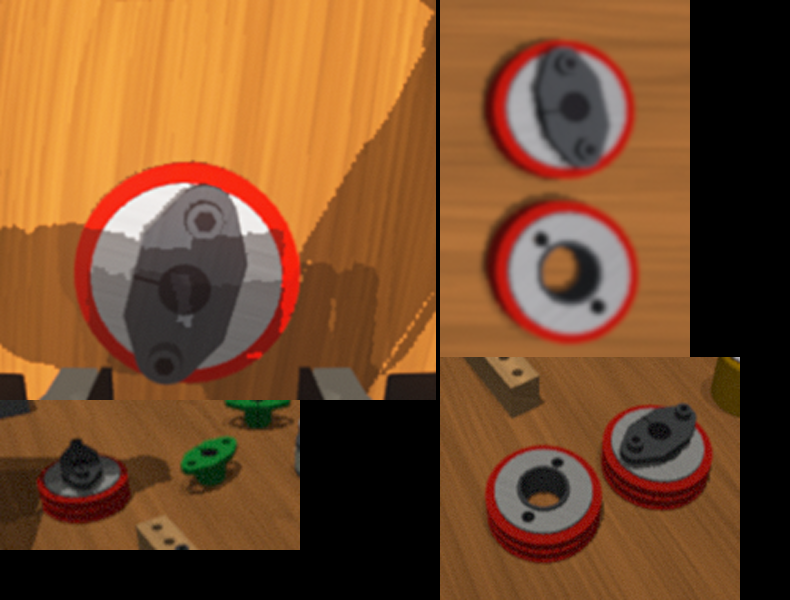

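The final check shows both bushes level in their pulleys with all four screw heads down on the flanges. On P1 the heads are at (205,221) and (163,365), within about 2 px of the positions predicted for heads resting on the flange. On P2 they are at (568,63) and (588,150), also as predicted. The gripper is clear, so I hand in.

```bash
python3 -c "
from plant import order
print(order.close_job())"
```

```text
the job is handed in; nothing more can be done
None
```

The job is handed in at about 52 s of the 210 s allowed. Both steel bushes on the bench are loose in pulleys of their own, and all four cap screws are through their holes with heads on the flanges.

- **Bushes:** Only two of the three bushes were there. One went into the left pulley and one into the right-hand pulley farther from the robot. I left the two green look-alikes alone. I let go of each as soon as the sleeve took its weight, with at most about 2 N of push on it.
- **Screws:** All four went down with no contact force on the way. In the last pictures every head is within about 1 mm of where it should be.
- **Pulleys:** The spare third pulley was knocked aside during the run. The two in use showed no movement beyond measuring noise.
- **Not measured:** I did not measure how far the sleeves were pushed in. I judged that from the small release forces and from the bushes coming to rest within 1 mm of the predicted height. I also did not measure the jar, the tin and the spanner again at the end, but the arm never touched them.

No check failed. The only disagreements were about 1–2 mm between the top and wrist cameras, and some top-camera readings of a pulley were unusable while the arm hid it.

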